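# Scan a batch of sample jars

### The job

Scan a batch of sample jars: lift the clip on the aluminium stage until it stays up, slide the calibration plate square onto the bed and fully home against the stop, and lower the clip onto it. Stand every jar from the cork mat upright and wholly on the dark strip in front of the scanner, each with its label turned squarely to face the scanner window, and when the plate is clamped and all the jars are in place together, press the start button. Then put every jar back upright, wholly on the mat, leave the plate clamped for the next batch, and leave the beaker, bottle and flask alone.

Things in the scene. Friction and masses are not known exactly. Their poses are not given: they have to be found in the camera images.
- scanner: White scanner housing fixed on the bench, 60 deep (x) x 340 wide (y) x 75 mm high. Origin: centre of its underside. Its flat window face is 30 mm from the origin on its -x side, towards the robot; +x points from strip to scanner.
- strip (a point): Centre of the dark reading strip lying flat on the bench (tape 1 mm thin, 90 mm in x by 340 mm in y, no step: jars on it stand at bench height) in front of the scanner window, 100 mm to -x of the scanner's origin, 70 mm from the window face. Axes as the scanner's: +x points to the window, y runs along it.
- jar0_mid (a point): Centre, 25 mm up, of a squat sample jar: amber glass body 50 mm diameter, 36 mm high, heavy at the base, black cap 47 mm diameter, 50 mm tall in all, about 120 g. z up. The white paper label wraps the glass on its +x side (about 90 degrees of the round); a white seal strip runs from the centre of the cap's top over its edge on that same side. Two to four jars are present, all alike, starting on the cork mat, turned any way.
- jar1_mid (a point): Centre, 25 mm up, of a squat sample jar: amber glass body 50 mm diameter, 36 mm high, heavy at the base, black cap 47 mm diameter, 50 mm tall in all, about 120 g. z up. The white paper label wraps the glass on its +x side (about 90 degrees of the round); a white seal strip runs from the centre of the cap's top over its edge on that same side. Two to four jars are present, all alike, starting on the cork mat, turned any way.
- jar2_mid (a point): Centre, 25 mm up, of a squat sample jar: amber glass body 50 mm diameter, 36 mm high, heavy at the base, black cap 47 mm diameter, 50 mm tall in all, about 120 g. z up. The white paper label wraps the glass on its +x side (about 90 degrees of the round); a white seal strip runs from the centre of the cap's top over its edge on that same side. Two to four jars are present, all alike, starting on the cork mat, turned any way.
- jar3_mid (a point): Centre, 25 mm up, of a squat sample jar: amber glass body 50 mm diameter, 36 mm high, heavy at the base, black cap 47 mm diameter, 50 mm tall in all, about 120 g. z up. The white paper label wraps the glass on its +x side (about 90 degrees of the round); a white seal strip runs from the centre of the cap's top over its edge on that same side. Two to four jars are present, all alike, starting on the cork mat, turned any way.
- mat: Thin cork mat lying flat on the bench (1 mm, no step: jars on it stand at bench height), 110 mm in x by 440 mm in y, on the robot's side of the strip. Origin at its centre.
- plate_tab (a point): The calibration plate's finger tab, at the height to grip: on the tab's centre line, 28 mm above the plate's underside. The plate is aluminium, 110 long (x) x 50 wide (y) x 5 mm thick, about 100 g, lying loose on the bench at first; the tab stands on it, 20 long (x) x 12 wide (y), its top 41 mm above the plate's underside. The tab's centre is 45 mm to -x of the plate's middle, so the plate reaches 100 mm to +x and 10 mm to -x of this point. The +x end goes under the clip.
- stage: Aluminium stage fixed on the bench: flat bed 130 (x, from -70 to +60) x 64 (y) mm, top 20 mm above the bench. Origin: on the bench below the bed's middle line. At its far (+x) end a dark steel stop block, 50 mm wide, 12 mm high above the bed, whose face at x = +40 mm stops the plate; the clip is hinged above it. The plate comes in from the -x end, along +x.
- home (a point): Where the plate_tab point lies when the plate is home on the bed, its +x end against the stop: stage x = -60 mm, y = 0, z = 48 mm. Axes as the stage's.
- clip (a joint): Angle of the clip (rad): a steel arm 14 mm wide with a rubber foot 50 mm from the hinge, below. -0.08 fully down on the empty stage (the start), about 0 with the plate under its foot, 1.25 fully up. It stays where it is left above about 0.85 and falls shut from lower; lifting takes about 1 to 2 N.
- clip_knob (a point): Centre of the clip's black ball knob, 22 mm diameter, on an 8 mm stem. It lies 58 mm to -x and 32 mm above the hinge axis when the joint is 0, and swings up and over towards +x about clip_hinge as the joint grows. Gripped across stage y, the ball can pivot between the fingers.
- clip_hinge (a point): On the clip's hinge axis, which runs along stage y, 40 mm above the bench. Axes as the stage's, does not turn with the clip.
- start_top (a point): Top centre of the start button's cap, 28 mm diameter, on a small grey housing fixed on the bench; pressed straight down.
- start (a joint): Travel of the start button (m): 0 released, 0.006 fully down (about 5 N); it springs back. It counts as pressed beyond 0.004.
- beaker: Glass beaker, 70 mm diameter, 90 mm tall, origin under its base: leave alone.
- bottle: White bottle with blue cap, 64 mm diameter, 150 mm tall, origin under its base: leave alone.
- flask: Glass flask, 64 mm diameter at the base, 85 mm tall, origin under its base: leave alone.
Mind the look-alikes: they are no part of the job. Leave any red or yellow look-alike of the part that bears jar0_mid alone.

How it is judged:
By the outcome, as a careful person would: the job done as asked, in the order asked, and still so for the second after the job is handed in, with the robot touching nothing.
Of jar0, jar1, jar2, jar3 only 2 to 4 are there at a start; the rules pass over those that are not, and their reading is None.
At some moment in a run one of jar0, jar1, jar2, jar3 may be knocked a few centimetres aside while the robot is not near it.
It also fails if it takes over 210 s, if anything falls off the work surface, if the arm or the gripper's body presses on something with over 40 N, if the wrist force passes 120 N, or if a joint passes its speed limit or range.

### The arm

A 6-joint arm with a two-finger parallel gripper is mounted at the origin on the work surface. World frame = base frame: x ahead of the robot, y to its left, z up, the work surface at z = 0. Lengths are in m, angles in rad, forces in N, time in s.
With the tool pointing down it reaches from about 0.25 to 0.775 m from the base axis. Payload 4 kg.
Tool frame: the origin (TCP) lies at the very end of the fingers, on their centre line; the grasp point (between the pads) lies 19 mm behind it; z points along the fingers, y is the direction in which the jaws open and shut (so a half turn about z gives the same grasp; the last joint's range is limited). The gripper opens to 94 mm and grips with 3 to 60 N. Pads are 16 mm wide; open, the fingers measure 119 mm over their backs; the gripper's body (75 mm by 177 mm) begins 78 mm behind the grasp point.
Start: joints at [-1.377, 0.087, 1.371, -0, 1.684, -0.103], TCP at [0.161, -0.526, 0.17] pointing down, gripper open.
Joint ranges: [-3.1, 3.1], [-0.76, 2.03], [0.27, 2.55], [-1.08, 4.22], [0.17, 2.65], [-2.57, 2.57]. Speed limits (rad/s): [2.79, 2.79, 3.14, 3.14, 3.14, 3.14].

### API

Orientations are given as [roll, pitch, yaw] about the fixed x, y, z axes, in that order (R = Rz(yaw) Ry(pitch) Rx(roll)).
In Python, from bench import robot, snapshot, models gives the robot as it stands.
- The arm moves only by the tool arm_command, never from a script. Its argument "commands" is text: rows parted by semicolons, each of 7 numbers parted by spaces: the shift along the tool's x, y, z in mm, then the turn, a rotation vector about the tool's x, y, z in degrees, then the opening, from 0 (shut) to 1 (fully open). In form: tx ty tz rx ry rz hand; .... A call has 1 to 12 rows; each row shifts and turns the pose as measured when the row begins, along the tool's axes as they then stand; what a row does not reach is not made up. A row lasts 1/8 s, in which the tool goes at most 62.5 mm and 10.7 degrees, less where a joint would pass 70% of its speed; a pose out of reach is approached as far as the arm can. A call is refused whole if a number of a shift passes 62.5 or a number of a turn 10.7, either way. A call with a gripper value outside its range is refused whole. The fingers move at their own pace and stop on an object; the grip force is fixed at half the most. Time passes only in rows, so rows that do not move let the fingers close. It gives the time, the measured TCP pose, the force and the opening at its end, in the units of the state.
- robot.get_obs(): the state, without advancing time (a new reading comes with each control period).
- snapshot(name): name is "scene" or "top" or "wrist"; returns a dict with "img" (384x512x3 uint8, blue, green, red), "camera_matrix" (3x3 intrinsics, pixels), "origin" and "rotation" of the camera in the world. Camera axes: x right, y down, z forward; pixel columns grow to the right and rows downward; lengths in m; the calibration is good to about 2 mm. The wrist camera is an equidistant fisheye: a pixel r from the principal point sees the ray r / f radians off the axis. A picture is of the moment at which its call begins. There is no depth.
- robot.close_job(): hands the job in, once; it reports no verdict.
Trained networks look in a picture, given as the dict that the camera call returned (one of the last four; its "shot" number tells which), for a name from the list of things; names that differ only in an ending like _2 or _b are one class to them, and where a whole thing is asked for, a point or a joint stands for the part that bears it (a point fixed in the world has none). Each returns a list of dicts, best first, with "conf" (0 to 1); they miss things now and then, are a little off and sometimes report something else, mostly with a low value. They report only what shows in the picture. A call takes as long as a camera call. They do not tell look-alikes from the thing itself.
- models.spot_in(query, picture): "bbox" ([left, top, width, height] as shares, 0 to 1, of the picture: columns of its width, rows of its height, round what is visible of it).
- models.tip_of(query, picture): "centre" ([column, row] as shares, 0 to 1, of the picture: columns of its width, rows of its height: a listed point, or the origin of a listed thing).
The state is a dict: "time": time; "joint_positions": joint angles; "qvel": joint speeds; "joint_torque": joint torques, N m; "tool_pos": TCP position; "ee_rot": TCP orientation; "wrist_force": force on the tool from outside, world axes, zero at the start; "wrist_torque": the same for the moment, N m; "width": finger opening in m.
Only numpy, scipy, OpenCV 4.12 (cv2) and the standard library are available. Lean on these libraries where they do the work, as an engineer would, in place of code of your own. Each camera call takes 0.05 s, during which the arm holds its last target. There are 200 camera calls.

## Working session

There is one attempt and no reset: what is moved stays moved. The work goes in short steps, Python scripts to look and compute and a tool call to move; the robot and the scene stay as the last step left them, time stands still between calls to the robot, and variables do not carry over. Pictures are saved under pics/ and viewed, about 12 in all and at most 16, crops included, and the job is handed in when it is done.

Besides the shell and the picture viewer there is one more tool, called after "Emit:" as name(argument=value, ...), one argument or row to a line, values as JSON. arm_command: Moves the arm, as the interface text tells. Its arguments: {"type":"object","properties":{"commands":{"type":"string"}},"required":["commands"]}

```bash
mkdir -p pics; ls; cat > h.py <<'E'
import numpy as np, cv2, json
from bench import robot, snapshot, models
def ray(s,px):
    K=s["camera_matrix"]; x=(px[0]-K[0,2])/K[0,0]; y=(px[1]-K[1,2])/K[1,1]
    return np.array(s["rotation"])@np.array([x,y,1.])
def on(s,px,z):
    o=np.array(s["origin"]); d=ray(s,px); return o+d*(z-o[2])/d[2]
def proj(s,p):
    c=np.array(s["rotation"]).T@(np.array(p)-np.array(s["origin"])); q=s["camera_matrix"]@c; return q[:2]/q[2]
def fray(s,px):
    K=s["camera_matrix"]; v=np.array([(px[0]-K[0,2]),(px[1]-K[1,2])]); r=np.hypot(*v); th=r/K[0,0]
    d=np.array([*(v/max(r,1e-9)*np.sin(th)),np.cos(th)]); return np.array(s["rotation"])@d
def fon(s,px,z):
    o=np.array(s["origin"]); d=fray(s,px); return o+d*(z-o[2])/d[2]
E
python3 - <<'E'
from h import *
for n in ["top","scene"]:
    s=snapshot(n); cv2.imwrite(f"pics/{n}0.png",cv2.resize(s["img"],(800,600),interpolation=cv2.INTER_CUBIC))
    print(n,s["origin"],s["camera_matrix"].tolist(),np.round(s["rotation"],3).tolist())
    for q,z in [("scanner",0),("strip",0),("jar0_mid",.025),("mat",0),("plate_tab",.028),("stage",0),("clip_knob",.072),("clip_hinge",.04),("start_top",.04),("beaker",0),("bottle",0),("flask",0)]:
        for r in models.tip_of(q,s)[:7]:
            if r["conf"]<.2: continue
            px=np.array(r["centre"])*[512,384]
            print(q,round(r["conf"],2),px.round(0),on(s,px,z).round(3))
print(robot.get_obs())
E
```

```text
pics
top [ 0.36162925 -0.04424692  1.11338901] [[360.0532062330827, 0.0, 253.2188939825167], [0.0, 360.0532062330827, 196.16326194419224], [0.0, 0.0, 1.0]] [-2.987, 0.013, -1.552]Traceback (most recent call last):
  File "<stdin>", line 9, in <module>
  File "h.py", line 7, in on
    o=np.array(s["origin"]); d=ray(s,px); return o+d*(z-o[2])/d[2]
                                                              ~^^^
IndexError: invalid index to scalar variable.
```

```bash
sed -i 's/np.array(s\["rotation"\])/Rm(s)/' h.py; sed -i '3i from scipy.spatial.transform import Rotation as Ro\ndef Rm(s): return Ro.from_euler("xyz",s["rotation"]).as_matrix()' h.py
python3 - <<'E'
from h import *
for n in ["top","scene"]:
    s=snapshot(n); cv2.imwrite(f"pics/{n}0.png",cv2.resize(s["img"],(800,600),interpolation=cv2.INTER_CUBIC))
    print(n,s["origin"])
    for q,z in [("scanner",0),("strip",0),("jar0_mid",.025),("mat",0),("plate_tab",.028),("stage",0),("clip_knob",.072),("clip_hinge",.04),("start_top",.04),("beaker",0),("bottle",0),("flask",0)]:
        for r in models.tip_of(q,s)[:7]:
            if r["conf"]<.2: continue
            px=np.array(r["centre"])*[512,384]
            print(q,round(r["conf"],2),px.round(0),on(s,px,z).round(3))
print(robot.get_obs())
E
```

```text
top [ 0.36162925 -0.04424692  1.11338901]
scanner 0.64 [296. 143.] [ 0.71  -0.159  0.   ]
strip 0.77 [297. 176.] [ 0.602 -0.164  0.   ]
strip 0.57 [142. 205.] [0.5  0.32 0.  ]
jar0_mid 0.77 [408. 235.] [ 0.422 -0.491  0.025]
jar0_mid 0.58 [372. 266.] [ 0.327 -0.381  0.025]
jar0_mid 0.58 [342. 263.] [ 0.335 -0.293  0.025]
jar0_mid 0.57 [362. 225.] [ 0.449 -0.357  0.025]
mat 0.79 [310. 220.] [ 0.464 -0.204  0.   ]
plate_tab 0.68 [189. 208.] [0.49  0.169 0.028]
stage 0.98 [142. 189.] [0.552 0.324 0.   ]
stage 0.67 [284. 230.] [ 0.431 -0.123  0.   ]
clip_knob 0.71 [139. 191.] [0.534 0.309 0.072]
clip_hinge 0.55 [133. 172.] [0.599 0.342 0.04 ]
start_top 0.52 [217. 151.] [0.669 0.087 0.04 ]
beaker 0.7 [187. 134.] [0.734 0.19  0.   ]
bottle 0.57 [419. 195.] [ 0.547 -0.543  0.   ]
flask 0.79 [108. 215.] [0.469 0.427 0.   ]
scene [1.09237462 0.51596191 0.80331267]
scanner 0.67 [191. 218.] [ 0.699 -0.151 -0.   ]
strip 0.74 [218. 208.] [ 0.611 -0.131  0.   ]
strip 0.71 [348. 289.] [0.552 0.319 0.   ]
jar0_mid 0.66 [214. 149.] [ 0.446 -0.352  0.025]
jar0_mid 0.58 [235. 132.] [ 0.315 -0.386  0.02
[... 663 characters left out ...]
 177.] [ 0.423 -0.162  0.   ]
{'time': 1.4, 'joint_positions': array([-1.37711237e+00,  8.71946991e-02,  1.37068994e+00,  1.86860068e-05,
        1.68360623e+00, -1.03099036e-01]), 'qvel': array([-0.00161925, -0.00105897, -0.00240219,  0.00060309,  0.00050814,
        0.00039495]), 'joint_torque': array([ 8.43901580e-04, -3.40035510e+01, -3.02592480e+01,  7.19256140e-02,
        2.37415120e-02, -2.83135051e-05]), 'tool_pos': array([ 0.16085264, -0.52597829,  0.16981389]), 'ee_rot': array([ 3.14148951e+00, -7.99384632e-06,  2.96785101e-01]), 'wrist_force': array([1.07502867, 0.85803836, 0.66753294]), 'wrist_torque': array([ 0.02375508, -0.00211875, -0.03367775]), 'width': 0.09429390545958552}
```

View pics/top0.png

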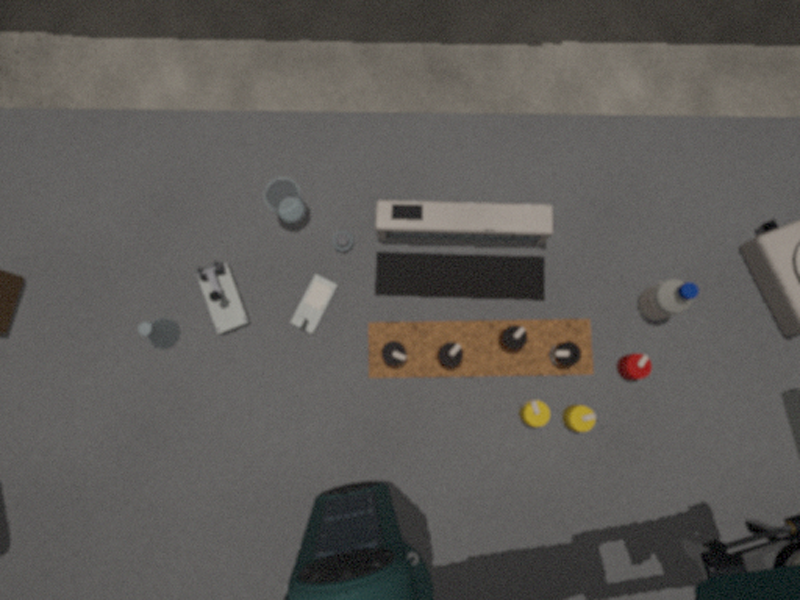

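View pics/scene0.png

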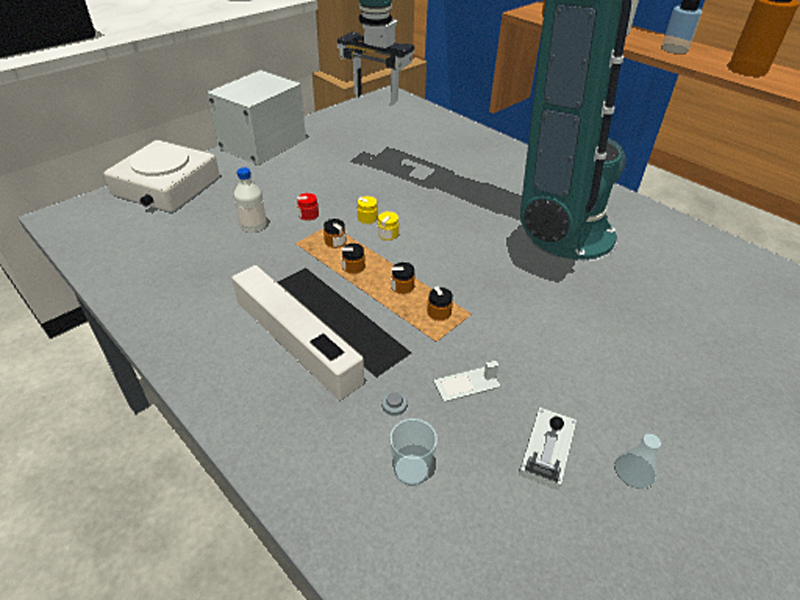

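Jars on the mat (800-px top view): (394,355), (450,355), (514,338) and (567,355), all black-capped. The look-alikes are red (635,367) and yellow (537,414) and (581,418), so I leave those alone. Plate tab is at (304,322), the knob at (215,296) and the button at (344,241). Next I'll move above the mat for a closer look.

Emit:
arm_command(
  commands="41 -30 -20 0 0 0 1;41 -30 -20 0 0 0 1;41 -30 -20 0 0 0 1;41 -30 -20 0 0 0 1;41 -30 -20 0 0 0 1;41 -30 -20 0 0 0 1;41 -30 -20 0 0 0 1;41 -30 -20 0 0 0 1;0 0 0 0 0 0 1",
)

```text
time: 2.52
tool_pos: [0.4116, -0.1911, 0.3352]
ee_rot: [-3.141, -0.005, 0.294]
wrist_force: [0.5, -0.3, 0.6]
width: 0.0939
```

```bash
python3 - <<'E'
from h import *
o=robot.get_obs();print(o["time"],o["tool_pos"],o["ee_rot"])
s=snapshot("wrist"); cv2.imwrite("pics/w1.png",cv2.resize(s["img"],(800,600),interpolation=cv2.INTER_CUBIC))
np.save("w1.npy",s,allow_pickle=True)
print(s["origin"],s["rotation"],s["camera_matrix"].tolist())
for q,z in [("scanner",0),("strip",0),("jar0_mid",.025),("mat",0),("plate_tab",.028),("stage",0),("clip_knob",.067),("clip_hinge",.04),("start_top",.04)]:
    for r in models.tip_of(q,s)[:7]:
        if r["conf"]<.2: continue
        px=np.array(r["centre"])*[512,384]
        print(q,round(r["conf"],2),px.round(0),fon(s,px,z).round(3))
E
```

```text
2.525 [ 0.41157077 -0.19111005  0.33515586] [-3.14128966 -0.00529097  0.29444829]
[ 0.48972732 -0.1672501   0.55049435] [ 2.85986235e+00  7.34398695e-04 -1.27562795e+00] [[297.3186396354542, 0.0, 256.2272287412623], [0.0, 297.3186396354542, 189.2203875963802], [0.0, 0.0, 1.0]]
strip 0.86 [264.  46.] [ 0.601 -0.148  0.   ]
jar0_mid 0.97 [395. 192.] [ 0.419 -0.477  0.025]
jar0_mid 0.75 [344. 160.] [ 0.445 -0.349  0.025]
jar0_mid 0.75 [296. 203.] [ 0.34  -0.29   0.025]
mat 0.73 [267. 127.] [ 0.457 -0.198  0.   ]
plate_tab 0.79 [95. 61.] [0.499 0.158 0.028]
stage 0.83 [47. 32.] [0.547 0.33  0.   ]
clip_knob 0.51 [33. 31.] [0.538 0.312 0.067]
clip_hinge 0.81 [37. 10.] [0.588 0.343 0.04 ]
```

View pics/w1.png

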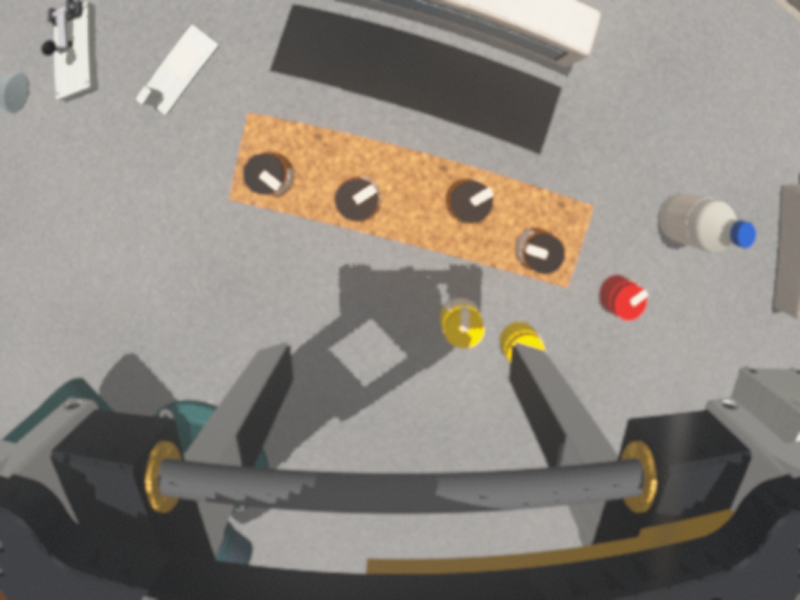

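```bash
cat >> h.py <<'E'
def rect(s,x0,x1,y0,y1,z,res=.0005,fish=True):
    # image rows: x from x1 down to x0 ; columns: y from y1 down to y0 (as seen from above, robot at the bottom)
    X=np.arange(x1,x0,-res); Y=np.arange(y1,y0,-res); YY,XX=np.meshgrid(Y,X)
    P=np.stack([XX,YY,np.full_like(XX,z)],-1)-np.array(s["origin"]); c=P@Rm(s); K=s["camera_matrix"]
    if fish:
        rr=np.hypot(c[...,0],c[...,1]); k=np.arctan2(rr,c[...,2])/np.maximum(rr,1e-9)
    else: k=1/c[...,2]
    return cv2.remap(s["img"],(K[0,2]+K[0,0]*c[...,0]*k).astype(np.float32),(K[1,2]+K[0,0]*c[...,1]*k).astype(np.float32),cv2.INTER_CUBIC)
def jar(s,x,y,fish=True,r=.045,dark=60):
    im=rect(s,x-r,x+r,y-r,y+r,.05,fish=fish); hsv=cv2.cvtColor(im,cv2.COLOR_BGR2HSV)
    # cap disc: black or white seal: fit circle of 47 mm by template
    white=((hsv[...,2]>150)&(hsv[...,1]<70)).astype(np.uint8); dk=(hsv[...,2]<dark).astype(np.float32)
    k=np.zeros((95,95),np.float32); cv2.circle(k,(47,47),47,1,-1); k/=k.sum(); k2=np.zeros((115,115),np.float32); cv2.circle(k2,(57,57),57,1,-1); cv2.circle(k2,(57,57),48,0,-1);k2/=k2.sum()
    f=np.maximum(dk,white*1.)
    sc=cv2.filter2D(f,-1,k)-cv2.filter2D(f,-1,k2); n=sc.shape[0]; g=np.hypot(*np.mgrid[-n//2:n-n//2,-n//2:n-n//2])
    sc[g>60]=-9; j,i=np.unravel_index(sc.argmax(),sc.shape)
    cx=x+r-j*.0005; cy=y+r-i*.0005
    jj,ii=np.nonzero(white); d=np.hypot(jj-j,ii-i); m=d<44
    wx=(x+r-jj[m]*.0005)-cx; wy=(y+r-ii[m]*.0005)-cy
    a=np.arctan2(wy.sum(),wx.sum())
    return cx,cy,np.degrees(a),m.sum(),sc.max(),im
E
cat > a.py <<'E'
from h import *
s=np.load("w1.npy",allow_pickle=True).item()
t=[]
for x,y in [(.45,-.05),(.445,-.16),(.49,-.27),(.46,-.37)]:
    px=None
for p in [(265,173),(357,199),(470,201),(542,252)]:
    c=fon(s,np.array(p)/1.5625,.05)
    r=jar(s,c[0],c[1]); print(c.round(3),np.round(r[:5],3)); im=r[5]; cv2.circle(im,(int((c[1]+.045-r[1])*2000),int((c[0]+.045-r[0])*2000)),47,(0,0,255),1); t.append(im[:179,:179])
cv2.imwrite("pics/j1.png",np.hstack(t))
im=rect(s,.38,.68,-.46,.06,0,.001); hsv=cv2.cvtColor(im,cv2.COLOR_BGR2HSV)
for nm,m in [("mat",(hsv[...,1]>100)&(hsv[...,0]<25)&(hsv[...,2]>120)),("strip",(hsv[...,2]<75))]:
    m=cv2.morphologyEx(m.astype(np.uint8),cv2.MORPH_OPEN,np.ones((7,7)))
    cs,_=cv2.findContours(m,0,2); c=max(cs,key=cv2.contourArea); (u,v),wh,an=cv2.minAreaRect(c); print(nm,.68-v*.001,.06-u*.001,wh,an)
for nm,ps in [("plate_top z5",[(194,27),(217,45),(160,113),(138,97)]),]:
    for p in ps: print(nm,fon(s,np.array(p)/1.5625,.005).round(4))
E
python3 a.py
```

```text
[ 0.442 -0.027  0.05 ] [ 4.45000e-01 -3.40000e-02 -1.58544e+02  1.55200e+03  2.38000e-01]Traceback (most recent call last):
  File "a.py", line 8, in <module>
    r=jar(s,c[0],c[1]); print(c.round(3),np.round(r[:5],3)); im=r[5]; cv2.circle(im,(int((c[1]+.045-r[1])*2000),int((c[0]+.045-r[0])*2000)),47,(0,0,255),1); t.append(im[:179,:179])
  File "h.py", line 32, in jar
    sc[g>60]=-9; j,i=np.unravel_index(sc.argmax(),sc.shape)
    ~~^^^^^^
IndexError: boolean index did not match indexed array along axis 1; size of axis is 181 but size of corresponding boolean axis is 180
```

```bash
sed -i 's/X=np.arange(x1,x0,-res); Y=np.arange(y1,y0,-res)/X=x1-res*np.arange(round((x1-x0)\/res)); Y=y1-res*np.arange(round((y1-y0)\/res))/' h.py; python3 a.py
```

```text
[ 0.442 -0.027  0.05 ] [ 4.45000e-01 -3.40000e-02 -1.58544e+02  1.55200e+03  2.38000e-01]
[ 0.441 -0.133  0.05 ] [ 4.4300e-01 -1.3400e-01 -3.3563e+01  1.2970e+03  1.8800e-01]
[ 0.475 -0.25   0.05 ] [ 4.8400e-01 -2.5400e-01 -9.2642e+01  1.1870e+03  1.7200e-01]
[ 0.447 -0.347  0.05 ] [ 4.50000e-01 -3.38000e-01  1.16368e+02  1.95100e+03  3.03000e-01]
mat 0.4570042572021485 -0.19180987548828127 (108.91609954833984, 438.90692138671875) 87.99920654296875
strip 0.6024137573242188 -0.15126087951660158 (331.8734436035156, 83.0216293334961) 0.9391909241676331
plate_top z5 [0.5966 0.1338 0.005 ]
plate_top z5 [0.578  0.0937 0.005 ]
plate_top z5 [0.4799 0.1472 0.005 ]
plate_top z5 [0.4949 0.1875 0.005 ]
```

View pics/j1.png

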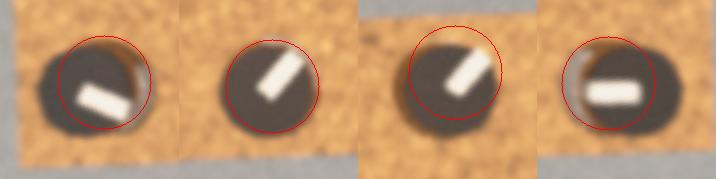

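```bash
python3 - <<'E'
t=open("h.py").read(); i=t.index("def jar(")
t=t[:i]+'''def jar(s,x,y,fish=True,r=.045):
    im=rect(s,x-r,x+r,y-r,y+r,.05,fish=fish); V=im.max(2).astype(int); C=V-im.min(2)
    dk=((V<125)&(C<32)).astype(np.uint8); dk=cv2.morphologyEx(dk,cv2.MORPH_OPEN,np.ones((9,9)))
    n,l,st,ce=cv2.connectedComponentsWithStats(dk); h=len(im)/2
    b=min(range(1,n),key=lambda q:np.hypot(*(ce[q]-h))+(999 if st[q,4]<2500 else 0))
    cs,_=cv2.findContours((l==b).astype(np.uint8),0,2); (u,v),R=cv2.minEnclosingCircle(max(cs,key=cv2.contourArea))
    jj,ii=np.nonzero((V>150)&(C<60)); d=np.hypot(jj-v,ii-u); m=d<42
    a=np.arctan2(-(ii[m]-u).sum(),-(jj[m]-v).sum())
    cv2.circle(im,(int(u),int(v)),int(R),(0,0,255),1); cv2.line(im,(int(u),int(v)),(int(u-47*np.sin(a)),int(v-47*np.cos(a))),(255,0,0),1)
    return x+r-v*.0005,y+r-u*.0005,np.degrees(a),R*.0005,m.sum(),im
'''
open("h.py","w").write(t)
E
python3 a.py
```

```text
[ 0.442 -0.027  0.05 ] [ 4.41000e-01 -2.40000e-02 -1.19912e+02  2.30000e-02  1.12100e+03]
[ 0.441 -0.133  0.05 ] [ 4.4000e-01 -1.3100e-01 -3.8428e+01  2.1000e-02  1.0840e+03]
[ 0.475 -0.25   0.05 ] [ 4.7500e-01 -2.5100e-01 -4.6068e+01  2.2000e-02  9.9000e+02]
[ 0.447 -0.347  0.05 ] [ 4.4700e-01 -3.5000e-01  9.6067e+01  2.2000e-02  1.1510e+03]
mat 0.4570042572021485 -0.19180987548828127 (108.91609954833984, 438.90692138671875) 87.99920654296875
strip 0.6024137573242188 -0.15126087951660158 (331.8734436035156, 83.0216293334961) 0.9391909241676331
plate_top z5 [0.5966 0.1338 0.005 ]
plate_top z5 [0.578  0.0937 0.005 ]
plate_top z5 [0.4799 0.1472 0.005 ]
plate_top z5 [0.4949 0.1875 0.005 ]
```

View pics/j1.png

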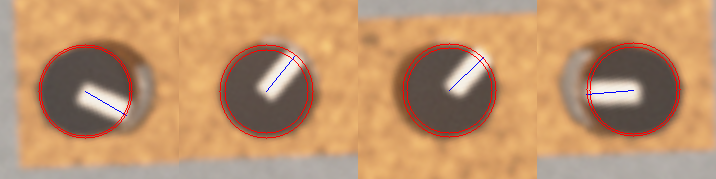

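Emit:
arm_command(
  commands="22 -53 10 0 0 0 .5;23 -53 10 0 0 0 .5;23 -53 10 0 0 0 .5;23 -53 11 0 0 0 .5;22 -53 11 0 0 0 .5;22 -54 11 0 0 0 .5;22 -54 11 0 0 0 .5;22 -54 11 0 0 0 .5;0 0 0 0 0 0 .5",
)

```text
time: 4.15
tool_pos: [0.4652, 0.2749, 0.2436]
ee_rot: [-3.14, -0.0, 0.273]
wrist_force: [-0.4, -0.8, 0.4]
width: 0.0472
```

```bash
cat >> h.py <<'E'
def loc(s,q,z,fish=True,n=3,c=.3):
    out=[]
    for r in models.tip_of(q,s)[:n]:
        if r["conf"]<c: continue
        px=np.array(r["centre"])*[512,384]; p=(fon if fish else on)(s,px,z); out.append(p); print(q,round(r["conf"],2),px.round(0),p.round(4))
    return out
E
python3 - <<'E'
from h import *
s=snapshot("wrist"); np.save("w2.npy",s,allow_pickle=True)
for q,z in [("plate_tab",.028),("stage",0),("clip_knob",.067),("clip_hinge",.04),("start_top",.04),("home",.048)]: loc(s,q,z)
a=rect(s,.46,.66,.22,.42,.02); b=rect(s,.44,.64,.06,.22,.005)
cv2.imwrite("pics/w2.png",np.hstack([a,b]))
E
```

```text
plate_tab 0.89 [336. 158.] [0.5016 0.1609 0.028 ]
plate_tab 0.53 [239. 102.] [0.5404 0.3217 0.028 ]
stage 0.97 [241.  98.] [0.5478 0.3236 0.    ]
clip_knob 0.81 [240. 100.] [0.5436 0.319  0.067 ]
clip_hinge 0.61 [235.  62.] [0.5947 0.342  0.04  ]
start_top 0.68 [497. 229.] [ 0.4764 -0.2271  0.04  ]
start_top 0.52 [161. 126.] [0.4806 0.4232 0.04  ]
start_top 0.51 [409.  76.] [0.6592 0.0916 0.04  ]
home 0.83 [245. 138.] [0.4949 0.2996 0.048 ]
```

View pics/w2.png

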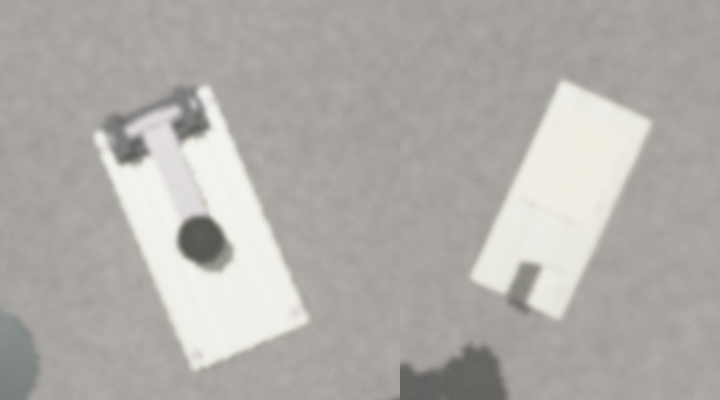

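Emit:
arm_command(
  commands="0 0 0 0 0 -6.7 .5;43 -5 20 0 0 0 .5;44 -5 40 0 0 0 .5;0 0 50 0 0 0 .5;0 0 50 0 0 0 .5;0 0 36 0 0 0 .5;0 0 0 0 0 0 .5",
)

```text
time: 5.38
tool_pos: [0.5535, 0.3076, 0.0538]
ee_rot: [-3.141, -0.019, 0.374]
wrist_force: [-0.2, 0.8, -0.4]
width: 0.0471
```

```bash
python3 - <<'E'
from h import *
s=snapshot("wrist"); np.save("w3.npy",s,allow_pickle=True)
loc(s,"clip_knob",.067); loc(s,"clip_hinge",.04);o=robot.get_obs();print(o["tool_pos"],o["ee_rot"])
cv2.imwrite("pics/w3.png",s["img"])
E
```

```text
clip_knob 0.63 [238. 230.] [0.5405 0.317  0.067 ]
clip_hinge 0.96 [234. 145.] [0.5947 0.3423 0.04  ]
[0.55711742 0.3097894  0.0599426 ] [-3.14054082 -0.0307459   0.37455668]
```

View pics/w3.png

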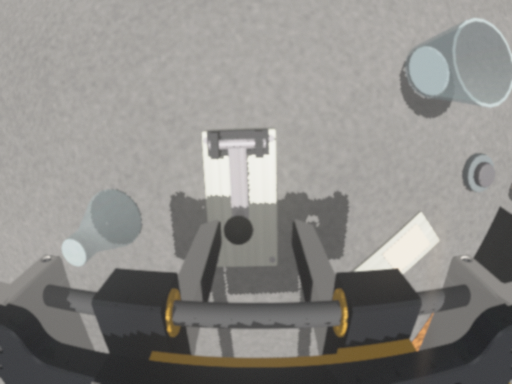

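Emit:
arm_command(
  commands="0 0 0 0 0 0 .5;0 0 0 0 0 0 .5",
)

```text
time: 5.78
tool_pos: [0.5598, 0.3108, 0.0653]
ee_rot: [-3.14, -0.039, 0.374]
wrist_force: [-0.2, -0.2, -0.8]
width: 0.047
```

Emit:
arm_command(
  commands="-8 -6 8 0 -2.2 0 .5;-7 -6 8 0 0 0 .5;0 0 0 0 0 0 .5",
)

```text
time: 6.15
tool_pos: [0.5408, 0.3177, 0.0492]
ee_rot: [-3.14, -0.0, 0.375]
wrist_force: [-0.9, -0.3, -0.9]
width: 0.0471
```

Emit:
arm_command(
  commands="0 0 0 0 0 0 0;0 0 0 0 0 0 0;0 0 0 0 0 0 0;6 0 -10.3 0 0 0 0;8.6 0 -10.1 0 0 0 0;10.3 0 -8.2 0 0 0 0;11.9 0 -5.9 0 0 0 0;12.8 0 -3.5 0 0 0 0;13.1 0 -0.9 0 0 0 0;0 0 0 0 0 0 0",
)

```text
time: 7.4
tool_pos: [0.6064, 0.3429, 0.0962]
ee_rot: [-3.14, -0.009, 0.374]
wrist_force: [-0.6, -0.1, -0.6]
width: 0.0006
```

```bash
python3 - <<'E'
from h import *
s=snapshot("wrist"); np.save("w3.npy",s,allow_pickle=True)
loc(s,"clip_knob",.067); loc(s,"clip_hinge",.04);o=robot.get_obs();print(o["tool_pos"],o["ee_rot"])
t=snapshot("scene"); 
cv2.imwrite("pics/w4.png",np.hstack([s["img"][:,100:400],cv2.resize(t["img"][210:350,290:430],(384,384),interpolation=cv2.INTER_CUBIC)]))
E
```

```text
clip_hinge 0.88 [254. 203.] [0.5955 0.3408 0.04  ]
[0.60508776 0.3424726  0.0957533 ] [-3.13960336 -0.00811702  0.37430034]
```

View pics/w4.png

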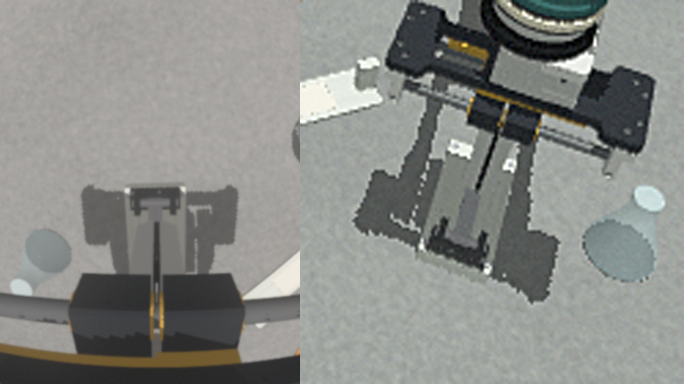

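Emit:
arm_command(
  commands="0 0 -5 0 -0.5 0 .5;0 0 0 0 0 0 .5;-23 0 0 0 0 0 .5;-23 0 0 0 0 0 .5;-23 0 0 0 0 0 .5;0 0 15 0 0 0 .5;0 0 18 0 0 0 .5;0 0 18 0 0 0 .5;0 0 0 0 0 0 .5",
)

```text
time: 8.72
tool_pos: [0.5384, 0.3163, 0.045]
ee_rot: [-3.14, 0.004, 0.374]
wrist_force: [0.5, -0.8, -0.1]
width: 0.0469
```

Emit:
arm_command(
  commands="2 0 -1 0 0 0 0;0 0 0 0 0 0 0;0 0 0 0 0 0 0;0 0 0 0 0 0 0",
)

```text
time: 9.22
tool_pos: [0.5421, 0.3177, 0.047]
ee_rot: [-3.14, 0.001, 0.374]
wrist_force: [-0.0, 0.7, 0.5]
width: 0.0101
```

Emit:
arm_command(
  commands="0 0 0 0 0 0 0",
)

```text
time: 9.35
tool_pos: [0.5423, 0.3178, 0.0475]
ee_rot: [-3.14, 0.0, 0.374]
wrist_force: [-0.8, 0.5, 0.1]
width: 0.0014
```

```bash
python3 - <<'E'
from h import *
s=snapshot("wrist"); np.save("w3.npy",s,allow_pickle=True)
loc(s,"clip_knob",.067); loc(s,"clip_hinge",.04);o=robot.get_obs();print(o["tool_pos"],o["width"],o["wrist_force"])
t=snapshot("scene"); loc(t,"clip_knob",.067,False)
cv2.imwrite("pics/w5.png",np.hstack([cv2.resize(s["img"][100:300,140:370],(442,384)),cv2.resize(t["img"][210:350,290:430],(384,384),interpolation=cv2.INTER_CUBIC)]))
E
```

```text
clip_knob 0.92 [256. 225.] [0.541  0.3178 0.067 ]
clip_hinge 0.84 [254. 136.] [0.5964 0.3413 0.04  ]
[0.54214151 0.3177616  0.04722643] 0.00040532979810501763 [ 0.59453564 -0.02584395 -0.0584902 ]
clip_knob 0.68 [356. 271.] [0.5405 0.3173 0.067 ]
```

View pics/w5.png

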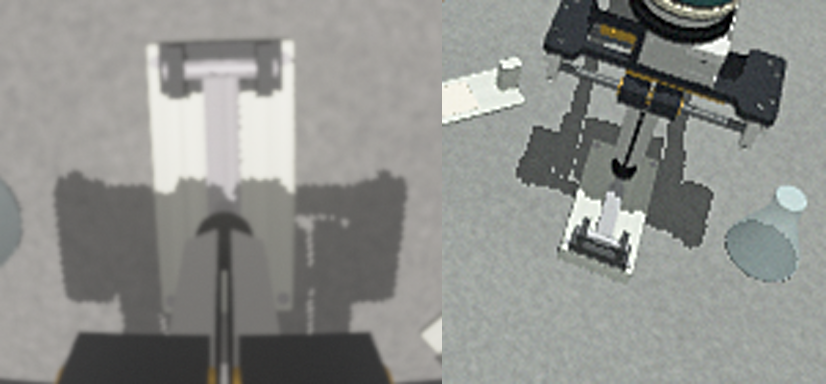

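```bash
python3 - <<'E'
from h import *
w1=np.load("w1.npy",allow_pickle=True).item();w2=np.load("w2.npy",allow_pickle=True).item();w3=np.load("w3.npy",allow_pickle=True).item()
t=snapshot("top"); sc=snapshot("scene")
R=[(w1["origin"],fray(w1,(33,31))),(w2["origin"],fray(w2,(240,100))),(w3["origin"],fray(w3,(257,224))),(t["origin"],ray(t,(138,190))),(sc["origin"],ray(sc,(356,270)))]
def tri(R):
    A=np.zeros((3,3));b=np.zeros(3)
    for o,d in R:
        d=d/np.linalg.norm(d);M=np.eye(3)-np.outer(d,d);A+=M;b+=M@np.array(o)
    return np.linalg.solve(A,b)
print(tri(R),tri(R[1:3]),tri([R[1],R[4]]),tri([R[1],R[2],R[4]]))
# seen fingertip: project TCP and grasp point in w3
o=robot.get_obs();T=Ro.from_euler("xyz",o["ee_rot"]).as_matrix()
def fproj(s,p):
    c=Rm(s).T@(np.array(p)-s["origin"]);r=np.hypot(c[0],c[1]);k=np.arctan2(r,c[2])/r;return s["camera_matrix"][:2,2]+s["camera_matrix"][0,0]*k*c[:2]
for z in (0,-.019,-.04,-.078): print(z,fproj(w3,o["tool_pos"]+T@[0,0,z]),fproj(w3,o["tool_pos"]+T@[.008,0,z]))
print("ball",fproj(w3,[.5415,.3175,.067]), fproj(w3,[.5415,.3175,.067+.011]))
print(np.array(w3["origin"])-o["tool_pos"])
cv2.imwrite("pics/w6.png",cv2.resize(np.hstack([cv2.resize(w3["img"][190:270,215:300],(510,480),interpolation=cv2.INTER_CUBIC)]),None,fx=1,fy=1))
E
```

```text
[0.53987569 0.3167466  0.06386453] [0.54436384 0.31877467 0.07403798] [0.54416503 0.31904522 0.07558072] [0.54447686 0.31887818 0.07542245]
0 [256.56093902 213.41659246] [256.57248322 203.68432766]
-0.019 [256.57734364 222.93769497] [256.59033401 212.51443828]
-0.04 [256.59861076 235.45775445] [256.61364078 224.18464655]
-0.078 [256.64837075 265.59302902] [256.66898873 252.58189925]
ball [256.49793345 224.2436665 ] [256.47313695 230.61333551]
[0.07755372 0.03024276 0.21533738]
```

View pics/w6.png

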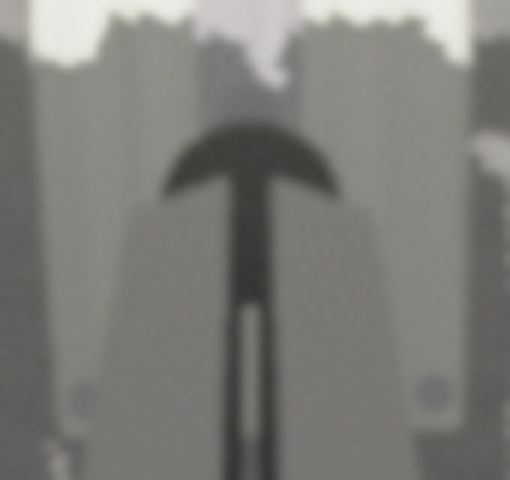

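```bash
python3 - <<'E'
from h import *
sc=snapshot("scene")
p0=np.array([.1609,-.526,.1698]);
for dz in (0,.019,.037,.078):
  for sg in (1,-1):
    p=p0+sg*.053*np.array([.293,-.956,0])+[0,0,dz]; print(dz,sg,(proj(sc,p)*1.5625).round(0))
o=robot.get_obs();print(o["joint_positions"],o["tool_pos"])
for dz in (0,.019,.037,.06): print(dz,proj(sc,o["tool_pos"]+[0,0,dz]).round(1))
cv2.imwrite("pics/s7.png",cv2.resize(sc["img"][225:300,325:405],(800,750),interpolation=cv2.INTER_NEAREST)[:600])
E
```

```text
0 1 [358. 109.]
0 -1 [393. 118.]
0.019 1 [357. 102.]
0.019 -1 [393. 111.]
0.037 1 [357.  95.]
0.037 -1 [393. 104.]
0.078 1 [357.  79.]
0.078 -1 [394.  88.]
[0.43868326 0.31194396 1.35177928 0.00199246 1.47909063 1.63520355] [0.54202375 0.31766947 0.04695317]
0 [353.6 276. ]
0.019 [355.2 271.5]
0.037 [356.8 267.1]
0.06 [358.9 261.3]
```

View pics/s7.png

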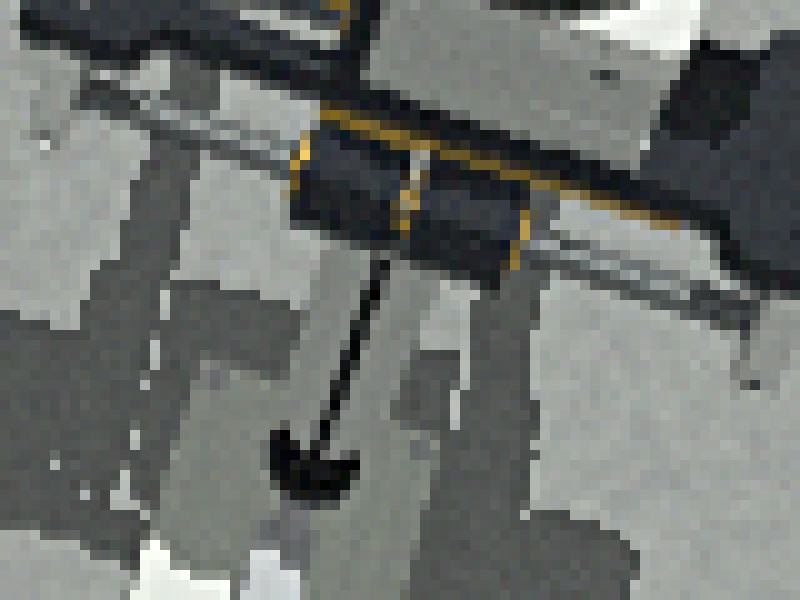

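Emit:
arm_command(
  commands="0 0 -8 0 0 0 .5;0 0 0 0 0 0 .5;0 0 0 0 0 0 .5;0 0 0 0 0 0 .5;0 0 12 0 0 0 .5;0 0 12 0 0 0 .5;0 0 8 0 0 0 .5;0 0 0 0 0 0 .5",
)

```text
time: 10.75
tool_pos: [0.541, 0.3173, 0.0198]
ee_rot: [-3.14, 0.004, 0.374]
wrist_force: [0.2, 0.3, -0.1]
width: 0.0472
```

Emit:
arm_command(
  commands="1 0 1 0 0 0 0;0 0 0 0 0 0 0;0 0 0 0 0 0 0;0 0 0 0 0 0 0;0 0 0 0 0 0 0",
)

```text
time: 11.38
tool_pos: [0.5425, 0.3179, 0.0194]
ee_rot: [-3.14, 0.003, 0.374]
wrist_force: [-1.0, 0.4, -0.4]
width: 0.0205
```

The arm's true fingertips sit about 30 mm above the reported TCP, and the knob is now held. I'll lift it along its arc.

Emit:
arm_command(
  commands="6 0 -10.3 0 0 0 0;8.6 0 -10.1 0 0 0 0;10.3 0 -8.2 0 0 0 0;11.9 0 -5.9 0 0 0 0;12.8 0 -3.5 0 0 0 0;13.1 0 -0.9 0 0 0 0;0 0 0 0 0 0 0",
)

```text
time: 12.25
tool_pos: [0.5999, 0.3422, 0.059]
ee_rot: [-3.137, 0.014, 0.375]
wrist_force: [0.1, 0.5, -3.3]
width: 0.0203
```

Emit:
arm_command(
  commands="0 0 0 0 0 0 .5;0 0 0 0 0 0 .5;0 0 -40 0 0 0 .5;0 0 -50 0 0 0 .5;0 0 -10 0 0 10 .5;0 0 0 0 0 10 .5;0 0 0 0 0 10 .5;0 0 0 0 0 10 .5;0 0 0 0 0 9.5 .5;-1 52 0 0 0 0 .5;-1 52 0 0 0 0 .5;-1 52 0 0 0 0 .5",
)

```text
time: 13.75
tool_pos: [0.5234, 0.2068, 0.1714]
ee_rot: [-3.136, -0.002, -0.515]
wrist_force: [0.9, -0.2, -0.1]
width: 0.0468
```

```bash
python3 - <<'E'
from h import *
s=snapshot("wrist"); np.save("w4.npy",s,allow_pickle=True)
for q,z in [("plate_tab",.028),("stage",0),("clip_knob",.106),("clip_hinge",.04),("start_top",.04),("home",.048)]: loc(s,q,z,n=1)
o=robot.get_obs();print(o["tool_pos"],o["ee_rot"])
def mr(x0,x1,y0,y1,z):
    im=rect(s,x0,x1,y0,y1,z); m=(im.min(2)>195).astype(np.uint8); m=cv2.morphologyEx(m,cv2.MORPH_CLOSE,np.ones((15,15)))
    cs,_=cv2.findContours(m,0,2); c=max(cs,key=cv2.contourArea);(u,v),wh,a=cv2.minAreaRect(c); print((x1-v*.0005).round(4) if hasattr(v,'round') else round(x1-v*.0005,4),round(y1-u*.0005,4),np.array(wh)*.5,a); cv2.drawContours(im,[cv2.boxPoints(((u,v),wh,a)).astype(int)],0,(0,0,255),1); return im
a=mr(.46,.66,.22,.42,.02); b=mr(.44,.64,.06,.22,.005)
cv2.imwrite("pics/w8.png",np.hstack([a,b]))
E
```

```text
plate_tab 0.62 [302. 166.] [0.5023 0.1553 0.028 ]
stage 0.63 [174. 190.] [0.5517 0.324  0.    ]
clip_knob 0.73 [115. 193.] [0.5938 0.3411 0.106 ]
clip_hinge 0.74 [133. 176.] [0.599  0.3457 0.04  ]
start_top 0.74 [283.  23.] [0.6654 0.0924 0.04  ]
home 0.78 [207. 227.] [0.4964 0.2935 0.048 ]
[0.52491687 0.20906574 0.17139933] [-3.13537577e+00 -1.68010929e-03 -5.14669058e-01]
0.5459 0.3196 [128.98008728  63.11317062] 66.95640563964844
0.542 0.1385 [ 51.50140762 106.47651672] 25.01689338684082
```

View pics/w8.png

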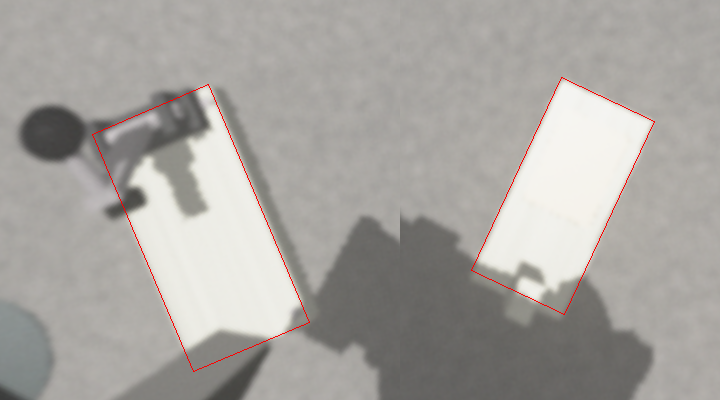

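Emit:
arm_command(
  commands="0 0 0 0 0 -4.5 .5;-1 29 20 0 0 0 .5;0 28 30 0 0 0 .5;0 0 40 0 0 0 .5;0 0 40 0 0 0 .5;0 0 30 0 0 0 .5;0 0 0 0 0 0 .5",
)

```text
time: 14.98
tool_pos: [0.5078, 0.1651, 0.008]
ee_rot: [-3.131, -0.007, -0.423]
wrist_force: [-0.0, -0.5, 0.1]
width: 0.0472
```

Emit:
arm_command(
  commands="-4 10 0 -0.6 -0.4 0.8 .5;0 0 13 0 0 0 .5;0 0 12 0 0 0 .5;0 0 0 0 0 0 .5;0 0 0 0 0 0 .5",
)

```text
time: 15.6
tool_pos: [0.5039, 0.1587, -0.0141]
ee_rot: [-3.137, -0.006, -0.437]
wrist_force: [-0.6, -0.5, 0.9]
width: 0.0472
```

Emit:
arm_command(
  commands="0 0 0 0 0 0 0;0 0 0 0 0 0 0;0 0 0 0 0 0 0;0 0 0 0 0 0 0;0 0 0 0 0 0 0;0 0 0 0 0 0 0",
)

```text
time: 16.35
tool_pos: [0.5046, 0.1588, -0.0131]
ee_rot: [-3.136, -0.007, -0.437]
wrist_force: [-0.1, -1.0, 0.1]
width: 0.0118
```

Emit:
arm_command(
  commands="0 0 -15 0 0 0 0;0 0 -30 0 0 0 0;0 0 -20 0 0 -9.6 0;0 0 0 0 0 -9.6 0;0 0 0 0 0 -9.6 0;0 0 0 0 0 -9.6 0;0 0 0 0 0 -9.6 0;0 -44 0 0 0 0 0;0 -44 0 0 0 0 0;0 -44 0 0 0 0 0;0 0 0 0 0 0 0",
)

```text
time: 17.73
tool_pos: [0.4499, 0.282, 0.0634]
ee_rot: [3.139, -0.017, 0.427]
wrist_force: [1.0, -0.9, -1.1]
width: 0.0115
```

```bash
python3 - <<'E'
from h import *
s=snapshot("wrist"); np.save("w5.npy",s,allow_pickle=True)
o=robot.get_obs();print(o["tool_pos"],o["ee_rot"],o["width"])
cv2.imwrite("pics/w9.png",s["img"])
def mr(x0,x1,y0,y1,z):
    im=rect(s,x0,x1,y0,y1,z); m=(im.min(2)>170).astype(np.uint8); m=cv2.morphologyEx(m,cv2.MORPH_CLOSE,np.ones((15,15)))
    cs,_=cv2.findContours(m,0,2); c=max(cs,key=cv2.contourArea);(u,v),wh,a=cv2.minAreaRect(c); print(x1-v*.0005,y1-u*.0005,np.array(wh)*.5,a)
loc(s,"home",.048); loc(s,"plate_tab",o["tool_pos"][2]+.041)
E
```

```text
[0.45075789 0.28076678 0.06340404] [ 3.13766813 -0.01701314  0.42508274] 0.011661034002109114
plate_tab 0.8 [254. 241.] [0.4451 0.2817 0.1044]
```

View pics/w9.png

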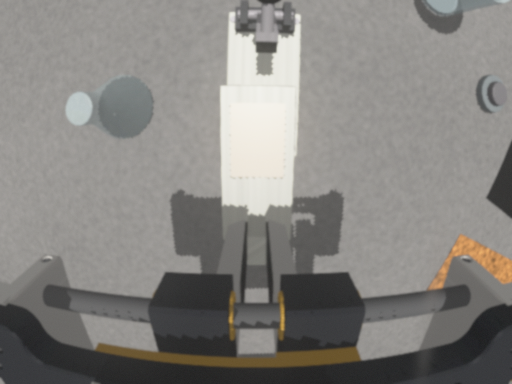

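Emit:
arm_command(
  commands="0 1.4 0 0.1 -1 1.4 0;11 0 0 0 0 0 0;11 0 10 0 0 0 0;11 0 20 0 0 0 0;0 0 18 0 0 0 0;0 0 0 0 0 0 0",
)

```text
time: 18.62
tool_pos: [0.4869, 0.2877, 0.0113]
ee_rot: [3.139, 0.003, 0.39]
wrist_force: [-0.7, -0.1, -1.3]
width: 0.012
```

```bash
cat > st.py <<'E'
from h import *
o=robot.get_obs();d=(o["tool_pos"][:2]-[.5505,.3216])*1000;c,s=np.cos(np.radians(23)),np.sin(np.radians(23))
print("stage xy",(c*d[0]+s*d[1]).round(1),(-s*d[0]+c*d[1]).round(1),"z",o["tool_pos"][2]*1000,"rpy",np.degrees(o["ee_rot"]).round(2),"F",o["wrist_force"].round(1),o["width"],o["time"])
E
python3 st.py
```

```text
stage xy -71.7 -6.4 z 11.257054764924057 rpy [179.83   0.2   22.33] F [-0.7 -0.1 -1.3] 0.01204653126160093 18.625
```

Emit:
arm_command(
  commands="-4 -6 -2 0 0 -0.7 0;0 0 0 0 0 0 0;0 0 0 0 0 0 0",
)

```text
time: 19.0
tool_pos: [0.4809, 0.2925, 0.0149]
ee_rot: [3.139, 0.001, 0.403]
wrist_force: [-0.3, 0.0, -1.3]
width: 0.012
```

```bash
python3 st.py; python3 - <<'E'
from h import *
s=snapshot("wrist"); np.save("w6.npy",s,allow_pickle=True)
# rectify in stage-aligned frame: rotate image of region around stage by yaw
im=rect(s,.44,.66,.22,.42,.024)
h,w=im.shape[:2]; c=((.42-.3216)/.0005,(.66-.5505)/.0005)
M=cv2.getRotationMatrix2D(c,-23,1.6); M[:,2]+=[200-c[0],250-c[1]]
cv2.imwrite("pics/w10.png",cv2.warpAffine(im,M,(400,560)))
E
```

```text
stage xy -75.5 0.4 z 14.889394100211007 rpy [1.7984e+02 8.0000e-02 2.3110e+01] F [-0.3  0.  -1.3] 0.012038592344752715 19.0
```

View pics/w10.png

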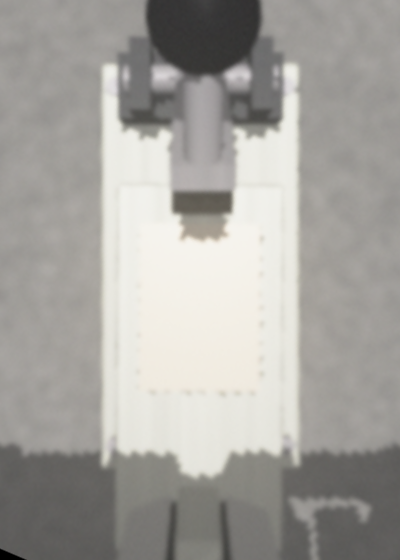

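Emit:
arm_command(
  commands="0 0 5 0 0 0 0;0 0 4 0 0 0 0;0 0 0 0 0 0 0;5 0 0 0 0 0 0;5 0 0 0 0 0 0;3 0 0 0 0 0 0;0 0 0 0 0 0 0",
)

```text
time: 19.92
tool_pos: [0.4947, 0.2983, 0.0068]
ee_rot: [3.139, -0.001, 0.403]
wrist_force: [-0.6, 0.2, 0.6]
width: 0.0119
```

```bash
python3 st.py
```

```text
stage xy -60.4 0.3 z 6.84544558602336 rpy [ 1.7984e+02 -8.0000e-02  2.3100e+01] F [-0.6  0.2  0.6] 0.011868333563657631 19.925
```

Emit:
arm_command(
  commands="2.5 0 0 0 0 0 0;2.5 0 0 0 0 0 0;2 0 0 0 0 0 0;2 0 0 0 0 0 0",
)

```text
time: 20.42
tool_pos: [0.4987, 0.2999, 0.0068]
ee_rot: [3.138, 0.01, 0.403]
wrist_force: [-6.8, -2.8, 4.9]
width: 0.0118
```

```bash
python3 st.py
```

```text
stage xy -56.2 0.2 z 6.792095476238255 rpy [179.81   0.58  23.11] F [-6.8 -2.8  4.9] 0.011799124394265519 20.425
```

Emit:
arm_command(
  commands="0 0 0 0 0 0 .5;0 0 0 0 0 0 .5;0 0 0 0 0 0 .5;0 0 -30 0 0 0 .5;0 0 -45 0 0 0 .5;0 0 -30 0 0 0 .5;36 0 0 0 0 0 .5;36 0 0 0 0 0 .5;36 0 0 0 0 0 .5;0 0 0 0 0 0 .5;0 0 0 0 0 0 .5",
)

```text
time: 21.8
tool_pos: [0.6032, 0.3449, 0.1138]
ee_rot: [3.139, 0.005, 0.403]
wrist_force: [0.0, 0.5, 0.0]
width: 0.0467
```

```bash
python3 st.py; python3 - <<'E'
from h import *
s=snapshot("wrist"); np.save("w7.npy",s,allow_pickle=True)
loc(s,"clip_knob",.106); loc(s,"plate_tab",.048)
t=snapshot("scene");loc(t,"clip_knob",.106,False);loc(t,"plate_tab",.048,False)
E
```

```text
stage xy 57.6 0.9 z 113.75311359998926 rpy [179.83   0.28  23.11] F [0.  0.5 0. ] 0.046715404630588285 21.8
clip_knob 0.71 [256. 221.] [0.5938 0.3413 0.106 ]
plate_tab 0.74 [255. 285.] [0.4977 0.3019 0.048 ]
clip_knob 0.58 [354. 281.] [0.5968 0.3416 0.106 ]
plate_tab 0.81 [359. 261.] [0.4931 0.3001 0.048 ]
```

Emit:
arm_command(
  commands="-7 1 0 0 0 0 .5;0 0 25 0 0 0 .5;0 0 20 0 0 0 .5;0 0 10 0 0 0 .5;0 0 0 0 0 0 0;0 0 0 0 0 0 0;0 0 0 0 0 0 0;0 0 0 0 0 0 0;0 0 0 0 0 0 0",
)

```text
time: 23.22
tool_pos: [0.5962, 0.3405, 0.0628]
ee_rot: [3.138, -0.002, 0.404]
wrist_force: [0.1, 0.1, -1.3]
width: 0.0203
```

```bash
python3 st.py
```

```text
stage xy 49.4 -0.5 z 62.819846749849724 rpy [ 1.7981e+02 -1.1000e-01  2.3130e+01] F [ 0.1  0.1 -1.3] 0.020272792594438486 23.225
```

Emit:
arm_command(
  commands="-8.7 0 0.9 0 0 0 0;-12.8 0 3.5 0 0 0 0;-11.9 0 5.9 0 0 0 0;-10.3 0 8.2 0 0 0 0;-8.6 0 10.1 0 0 0 0;-3 0 4.5 0 0 0 0;0 0 1 0 0 0 0;0 0 0 0 0 0 0",
)

```text
time: 24.22
tool_pos: [0.547, 0.3196, 0.0336]
ee_rot: [3.139, -0.016, 0.404]
wrist_force: [-1.2, -0.1, 2.2]
width: 0.0202
```

```bash
python3 st.py
```

```text
stage xy -4.0 -0.5 z 33.564628083295396 rpy [179.83  -0.92  23.14] F [-1.2 -0.1  2.2] 0.02020253712465793 24.225
```

Emit:
arm_command(
  commands="-1.5 0 2.5 0 0 0 0;-1 0 2.5 0 0 0 0;0 0 2 0 0 0 0",
)

```text
time: 24.6
tool_pos: [0.5443, 0.3184, 0.0277]
ee_rot: [3.139, -0.015, 0.404]
wrist_force: [-5.4, -2.0, 12.3]
width: 0.0204
```

```bash
python3 st.py
```

```text
stage xy -7.0 -0.5 z 27.669446751005058 rpy [179.82  -0.84  23.14] F [-5.4 -2.  12.3] 0.020359476177636355 24.6
```

Emit:
arm_command(
  commands="0 0 0 0 0 0 .6;0 0 0 0 0 0 .6;0 0 0 0 0 0 .6;0 0 -30 0 0 0 .7;0 0 -50 0 0 0 .75;0 0 -50 0 0 0 .75;0 0 -50 0 0 0 .75;0 0 0 0 0 0 .75",
)

```text
time: 25.6
tool_pos: [0.5418, 0.3179, 0.2072]
ee_rot: [3.139, -0.01, 0.404]
wrist_force: [0.0, 1.6, 0.8]
width: 0.0707
```

```bash
cat >> h.py <<'E'
def plan(*wps,start=None):
    """wps: (x,y,z,yaw_deg,rows,hand) world mm; prints rows in tool axes"""
    o=robot.get_obs(); R=o["ee_rot"]; cur=np.array(start if start is not None else [*(o["tool_pos"]*1000),np.degrees(R[2])])
    # first row levels the tool
    rx=-np.degrees((R[0]%(2*np.pi))-np.pi); ry=-np.degrees(-0-R[1])*-1
    rows=[]; first=True
    for *t,n,h in wps:
        t=np.array(t,float); d=(t-cur)/n
        for k in range(n):
            a=np.radians(cur[3]); c,s=np.cos(a),np.sin(a)
            rows.append("%g %g %g %g %g %g %g"%(round(c*d[0]+s*d[1],0),round(s*d[0]-c*d[1],0),-round(d[2],0),round(rx,1) if first else 0,round(ry,1) if first else 0,-round(d[3],1),h)); cur=cur+d; first=False
    print(len(rows),"rows:",";".join(rows))
def pca(s,x,y,fish=True):
    r=jar(s,x,y,fish); im=rect(s,r[0]-.03,r[0]+.03,r[1]-.03,r[1]+.03,.05,fish=fish); V=im.max(2).astype(int);C=V-im.min(2)
    jj,ii=np.nonzero((V>165)&(C<45)); m=np.hypot(jj-60,ii-60)<40; P=np.stack([60-jj[m],60-ii[m]],1).astype(float)
    q=P.mean(0); v=np.linalg.svd(P-q,full_matrices=False)[2][0]; v=v*np.sign(v@q)
    return r[0],r[1],np.degrees(np.arctan2(v[1],v[0])),r[2],len(P)
def tool(): 
    o=robot.get_obs(); print("t",o["time"],"tcp",(o["tool_pos"]*1000).round(1),"rpy",np.degrees(o["ee_rot"]).round(1),"F",o["wrist_force"].round(1),"w",round(o["width"],4))
E
python3 - <<'E'
from h import *
w=np.load("w1.npy",allow_pickle=True).item()
for p in [(.441,-.024),(.440,-.131),(.475,-.251),(.447,-.35)]: print(np.round(pca(w,*p),3))
t=snapshot("scene");loc(t,"clip_knob",.072,False);loc(t,"plate_tab",.048,False)
tool()
o=robot.get_obs()
plan((430,-110,240,10,10,.75),(430,-110,240,10,1,.75))
cv2.imwrite("pics/s11.png",cv2.resize(t["img"][215:315,300:410],(660,600),interpolation=cv2.INTER_CUBIC))
E
```

```text
[ 4.41000e-01 -2.40000e-02 -1.11643e+02 -1.20559e+02  9.85000e+02]
[ 4.4000e-01 -1.3100e-01 -4.0664e+01 -3.8266e+01  9.6000e+02]
[ 4.7500e-01 -2.5100e-01 -4.1076e+01 -4.6144e+01  8.7700e+02]
[ 4.4600e-01 -3.5000e-01  8.9500e+01  9.3692e+01  1.0280e+03]
clip_knob 0.83 [354. 271.] [0.5476 0.3167 0.072 ]
clip_knob 0.44 [190. 220.] [ 0.7395 -0.0857  0.072 ]
plate_tab 0.72 [359. 264.] [0.5028 0.3051 0.048 ]
t 25.75 tcp [538.8 316.4 199.4] rpy [179.8   0.2  23.1] F [-0.6  0.6 -0.5] w 0.0705
11 rows: -27 35 -4 0.2 -0.2 1.3 0.75;-26 36 -4 0 0 1.3 0.75;-25 36 -4 0 0 1.3 0.75;-24 37 -4 0 0 1.3 0.75;-23 37 -4 0 0 1.3 0.75;-23 38 -4 0 0 1.3 0.75;-22 38 -4 0 0 1.3 0.75;-21 39 -4 0 0 1.3 0.75;-20 39 -4 0 0 1.3 0.75;-19 40 -4 0 0 1.3 0.75;-0 -0 -0 0 0 -0 0.75
```

View pics/s11.png

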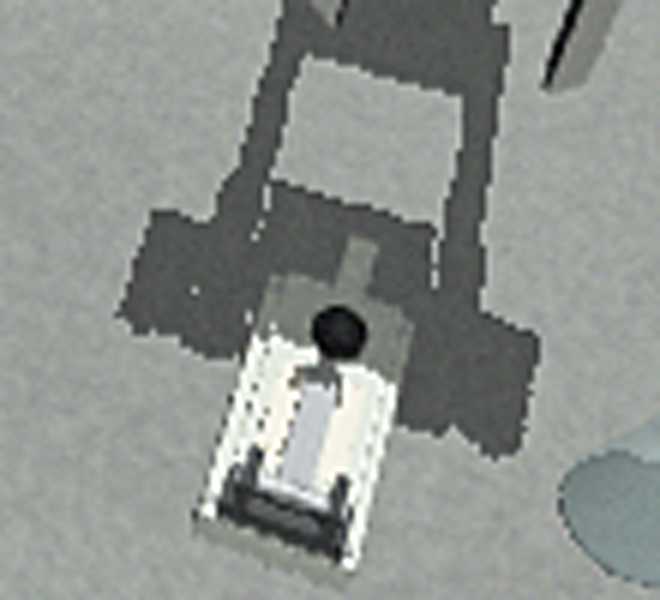

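Emit:
arm_command(
  commands="-27 35 -4 0 0 1.3 0.75;-26 36 -4 0 0 1.3 0.75;-25 36 -4 0 0 1.3 0.75;-24 37 -4 0 0 1.3 0.75;-23 37 -4 0 0 1.3 0.75;-23 38 -4 0 0 1.3 0.75;-22 38 -4 0 0 1.3 0.75;-21 39 -4 0 0 1.3 0.75;-20 39 -4 0 0 1.3 0.75;-19 40 -4 0 0 1.3 0.75;0 0 0 0 0 0 0.75;0 0 0 0 0 0 0.75",
)

```text
time: 27.25
tool_pos: [0.4135, -0.1223, 0.2121]
ee_rot: [-3.136, 0.059, 0.171]
wrist_force: [0.2, 0.5, -0.4]
width: 0.0707
```

```bash
cat > mat.py <<'E'
from h import *
import sys
s=snapshot("wrist"); tool()
seen=[]
for r in models.tip_of("jar0_mid",s):
    if r["conf"]<.25: continue
    px=np.array(r["centre"])*[512,384]; p=fon(s,px,.025)
    v=s["img"][int(px[1])-3:int(px[1])+4,int(px[0])-3:int(px[0])+4].reshape(-1,3).mean(0).round()
    try: j=np.round(pca(s,p[0],p[1]),3)
    except Exception as e: j=e
    print(round(r["conf"],2),px.round(),p.round(3),"bgr",v,"->",j)
E
python3 mat.py
python3 - <<'E'
from h import *
plan((441,-24,100,30,4,.75),(441,-24,-20,30,4,.75),(441,-24,-20,30,1,.75))
E
```

```text
t 27.3 tcp [ 413.5 -122.1  212. ] rpy [-179.7    3.4    9.8] F [-0.8  0.   0.1] w 0.0704
0.95 [400. 236.] [ 0.327 -0.377  0.025] bgr [ 13. 220. 236.] -> [ 2.85000e-01 -4.15000e-01  1.00349e+02  3.01270e+01  1.88100e+03]
0.85 [463. 190.] [ 0.425 -0.476  0.025] bgr [ 49.  53. 164.] -> min() iterable argument is empty
0.84 [412. 163.] [ 0.448 -0.353  0.025] bgr [139. 149. 160.] -> [ 4.47000e-01 -3.49000e-01  9.01730e+01  1.00641e+02  1.11200e+03]
0.74 [356. 225.] [ 0.335 -0.292  0.025] bgr [ 84. 230. 243.] -> index 0 is out of bounds for axis 0 with size 0
9 rows: 11 -23 28 -0.3 -3.4 -5 0.75;13 -22 28 0 0 -5 0.75;15 -21 28 0 0 -5 0.75;16 -19 28 0 0 -5 0.75;0 0 30 0 0 -0 0.75;0 0 30 0 0 -0 0.75;0 0 30 0 0 -0 0.75;0 0 30 0 0 -0 0.75;0 0 -0 0 0 -0 0.75h.py:56: RuntimeWarning: Mean of empty slice.
  q=P.mean(0); v=np.linalg.svd(P-q,full_matrices=False)[2][0]; v=v*np.sign(v@q)
  ret = um.true_divide(
```

```bash
sed -i 's/ry=-np.degrees(-0-R\[1\])\*-1/ry=np.degrees(R[1])/' h.py; python3 - <<'E'
from h import *
s=snapshot("wrist")
for p in [(.441,-.024),(.440,-.131),(.475,-.251),(.447,-.35)]: print(np.round(pca(s,*p),3))
plan((442,-24,100,30,5,.75),(442,-24,-20,30,4,.75),(442,-24,-20,30,1,.75))
E
```

```text
[ 4.42000e-01 -2.30000e-02 -1.11056e+02 -1.21911e+02  9.11000e+02]
[ 4.4000e-01 -1.3000e-01 -3.9684e+01 -4.6132e+01  8.6700e+02]
[ 4.7500e-01 -2.5000e-01 -3.9711e+01 -5.2915e+01  8.3700e+02]
[ 4.4700e-01 -3.4800e-01  8.9964e+01  9.7353e+01  1.1310e+03]
10 rows: 9 -18 23 -0.3 3.3 -4 0.75;10 -18 23 0 0 -4 0.75;11 -17 23 0 0 -4 0.75;13 -16 23 0 0 -4 0.75;14 -15 23 0 0 -4 0.75;0 0 30 0 0 0 0.75;0 0 30 0 0 0 0.75;0 0 30 0 0 0 0.75;0 0 30 0 0 0 0.75;0 0 -0 0 0 0 0.75
```

Emit:
arm_command(
  commands="9 -18 23 -0.3 3.3 -4 0.75;10 -18 23 0 0 -4 0.75;11 -17 23 0 0 -4 0.75;13 -16 23 0 0 -4 0.75;14 -15 23 0 0 -4 0.75;0 0 25 0 0 0 0.75;0 0 20 0 0 0 0.75;0 0 10 0 0 0 0.75;0 0 0 0 0 0 0.75",
)

```text
time: 28.52
tool_pos: [0.4431, -0.0108, 0.0379]
ee_rot: [3.142, -0.004, 0.552]
wrist_force: [-0.0, -0.2, -0.0]
width: 0.0701
```

```bash
python3 - <<'E'
from h import *
tool();plan((442,-24,-20,30,4,.75),(442,-24,-20,30,1,.75))
E
```

```text
t 28.525 tcp [443.1 -10.8  37.9] rpy [180.   -0.2  31.7] F [-0.  -0.2 -0. ] w 0.0701
5 rows: -2 3 14 0 -0.2 0.4 0.75;-2 3 14 0 0 0.4 0.75;-2 3 14 0 0 0.4 0.75;-2 3 14 0 0 0.4 0.75;0 0 -0 0 0 -0 0.75
```

Emit:
arm_command(
  commands="-7 12 0 0 0 1.7 0.75;0 0 20 0 0 0 0.75;0 0 20 0 0 0 0.75;0 0 15 0 0 0 0.75;0 0 2 0 0 0 0;0 0 0 0 0 0 0;0 0 0 0 0 0 0;0 0 0 0 0 0 0",
)

```text
time: 29.52
tool_pos: [0.4502, -0.0296, -0.0137]
ee_rot: [3.131, -0.014, 0.516]
wrist_force: [0.4, -0.5, -1.2]
width: 0.0492
```

```bash
python3 - <<'E'
from h import *
tool()
for T in [(602,-21)]:
    plan((442,-24,30,30,3,0),(*T,30,140.3,11,0),(*T,30,140.3,1,0))
E
```

```text
t 29.525 tcp [450.2 -29.6 -13.7] rpy [179.4  -0.8  29.6] F [ 0.4 -0.5 -1.2] w 0.0492
15 rows: -1 -3 -15 0.6 -0.8 -0.1 0;-1 -3 -15 0 0 -0.1 0;-1 -3 -15 0 0 -0.1 0;13 7 0 0 0 -10 0;11 9 0 0 0 -10 0;10 11 0 0 0 -10 0;7 12 0 0 0 -10 0;5 14 0 0 0 -10 0;3 14 0 0 0 -10 0;0 15 0 0 0 -10 0;-2 14 0 0 0 -10 0;-5 14 0 0 0 -10 0;-7 13 0 0 0 -10 0;-9 11 0 0 0 -10 0;-0 0 0 0 0 0 0
```

Emit:
arm_command(
  commands="0 0 -15 0.6 -0.8 0 0;0 0 -20 0 0 0 0;0 0 -10 0 0 0 0;13 7 0 0 0 -10 0;11 9 0 0 0 -10 0;10 11 0 0 0 -10 0;7 12 0 0 0 -10 0;5 14 0 0 0 -10 0;3 14 0 0 0 -10 0;0 15 0 0 0 -10 0;-2 14 0 0 0 -10 0;-5 14 0 0 0 -10 0",
)

```text
time: 31.02
tool_pos: [0.5831, -0.0247, 0.0318]
ee_rot: [-3.14, -0.001, 2.14]
wrist_force: [0.7, -0.5, -1.8]
width: 0.0492
```

```bash
python3 - <<'E'
from h import *
tool()
T=(602,-21)
plan((*T,30,140.3,4,0),(*T,30,140.3,1,0),(*T,-11,140.3,3,0))
E
```

```text
t 31.025 tcp [583.1 -24.7  31.8] rpy [-179.9   -0.   122.6] F [ 0.7 -0.5 -1.8] w 0.0492
8 rows: -2 4 0 -0.1 -0 -4.4 0;-2 4 0 0 0 -4.4 0;-2 4 0 0 0 -4.4 0;-3 4 0 0 0 -4.4 0;-0 -0 0 0 0 -0 0;0 0 14 0 0 -0 0;0 0 14 0 0 -0 0;0 0 14 0 0 -0 0
```

Emit:
arm_command(
  commands="-2 4 0 0 0 -4.4 0;-2 4 0 0 0 -4.4 0;-2 4 0 0 0 -4.4 0;-3 4 0 0 0 -4.5 0;0 0 0 0 0 0 0;0 0 14 0 0 0 0;0 0 14 0 0 0 0;0 0 12 0 0 0 0;0 0 2 0 0 0 0;0 0 0 0 0 0 0",
)

```text
time: 32.28
tool_pos: [0.6002, -0.0212, -0.015]
ee_rot: [-3.137, -0.005, 2.458]
wrist_force: [-0.1, 1.1, 1.4]
width: 0.0493
```

```bash
python3 - <<'E'
from h import *
tool()
plan((602,-21,60,140,3,.75),(440,-130,50,60,8,.75),(440,-130,50,60,1,.75))
E
```

```text
t 32.275 tcp [600.2 -21.2 -15. ] rpy [-179.7   -0.3  140.8] F [-0.1  1.1  1.4] w 0.0493
12 rows: -0 0 -25 -0.3 -0.3 0.3 0.75;-0 0 -25 0 0 0.3 0.75;-0 0 -25 0 0 0.3 0.75;7 -23 1 0 0 10 0.75;3 -24 1 0 0 10 0.75;-2 -24 1 0 0 10 0.75;-6 -24 1 0 0 10 0.75;-10 -22 1 0 0 10 0.75;-14 -20 1 0 0 10 0.75;-17 -18 1 0 0 10 0.75;-20 -14 1 0 0 10 0.75;0 0 0 0 0 -0 0.75
```

```bash
python3 - <<'E'
from h import *
plan((600,-21,45,141,2,.75),(440,-130,45,100,7,.75))
E
```

```text
9 rows: 0 -0 -30 -0.3 -0.3 -0.1 0.75;0 -0 -30 0 0 -0.1 0.75;8 -26 -0 0 0 5.9 0.75;5 -27 -0 0 0 5.9 0.75;2 -28 -0 0 0 5.9 0.75;-0 -28 -0 0 0 5.9 0.75;-3 -27 -0 0 0 5.9 0.75;-6 -27 -0 0 0 5.9 0.75;-9 -26 -0 0 0 5.9 0.75
```

Emit:
arm_command(
  commands="0 0 0 0 0 0 0.75;0 0 0 0 0 0 0.75;0 0 -30 0 0 0 0.75;0 0 -30 0 0 0 0.75;8 -26 0 0 0 5.9 0.75;5 -27 0 0 0 5.9 0.75;2 -28 0 0 0 5.9 0.75;0 -28 0 0 0 5.9 0.75;-3 -27 0 0 0 5.9 0.75;-6 -27 0 0 0 5.9 0.75;-9 -26 0 0 0 5.9 0.75;0 0 0 0 0 0 0.75",
)

```text
time: 33.78
tool_pos: [0.4355, -0.1305, 0.0464]
ee_rot: [-3.137, 0.001, 1.714]
wrist_force: [-0.5, 0.1, -0.1]
width: 0.0704
```

```bash
python3 - <<'E'
from h import *
s=snapshot("wrist"); tool()
for p in [(.600,-.021),(.440,-.130),(.475,-.251),(.447,-.349)]:
    try: print(np.round(pca(s,*p),3))
    except Exception as e: print(e)
plan((440,-130,45,100,1,.75),(440,-130,-15,100,3,.75))
E
```

```text
t 33.825 tcp [ 436.4 -130.1   46.5] rpy [-179.8    0.    98.3] F [ 0.9  1.2 -0.5] w 0.0705
[ 5.91000e-01 -3.00000e-02  1.08869e+02  2.18920e+01  2.86000e+02]
[ 4.3900e-01 -1.2900e-01 -4.6499e+01 -4.5820e+01  6.7200e+02]
index 0 is out of bounds for axis 0 with size 0
index 0 is out of bounds for axis 0 with size 0
4 rows: -0 4 2 -0.2 0 -1.7 0.75;0 0 20 0 0 -0 0.75;0 0 20 0 0 -0 0.75;0 0 20 0 0 -0 0.75h.py:56: RuntimeWarning: Mean of empty slice.
  q=P.mean(0); v=np.linalg.svd(P-q,full_matrices=False)[2][0]; v=v*np.sign(v@q)
  ret = um.true_divide(
```

Emit:
arm_command(
  commands="0 3 0 0 0 -1.7 0.75;0 0 20 0 0 0 0.75;0 0 20 0 0 0 0.75;0 0 20 0 0 0 0.75;0 0 1 0 0 0 0;0 0 0 0 0 0 0;0 0 0 0 0 0 0;0 0 0 0 0 0 0;0 0 -15 0 0 0 0;0 0 -20 0 0 0 0;0 0 -10 0 0 0 0",
)

```text
time: 35.2
tool_pos: [0.447, -0.1272, 0.0343]
ee_rot: [3.139, 0.003, 1.763]
wrist_force: [0.5, -0.4, -2.0]
width: 0.0489
```

```bash
python3 - <<'E'
from h import *
tool(); y=np.degrees(robot.get_obs()["ee_rot"][2]); 
plan((602,-107,32,y+39.2,8,0),(602,-107,32,y+39.2,1,0),(602,-107,-14,y+39.2,3,0))
E
```

```text
t 35.2 tcp [ 447.  -127.2   34.3] rpy [1.798e+02 1.000e-01 1.010e+02] F [ 0.5 -0.4 -2. ] w 0.0489
12 rows: -1 19 0 0.2 0.1 -4.9 0;-3 19 0 0 0 -4.9 0;-5 19 0 0 0 -4.9 0;-6 19 0 0 0 -4.9 0;-8 18 0 0 0 -4.9 0;-9 17 0 0 0 -4.9 0;-11 16 0 0 0 -4.9 0;-12 15 0 0 0 -4.9 0;-0 0 0 0 0 0 0;0 0 15 0 0 -0 0;0 0 15 0 0 -0 0;0 0 15 0 0 -0 0
```

Emit:
arm_command(
  commands="-1 19 0 0.2 0 -4.9 0;-3 19 0 0 0 -4.9 0;-5 19 0 0 0 -4.9 0;-6 19 0 0 0 -4.9 0;-8 18 0 0 0 -4.9 0;-9 17 0 0 0 -4.9 0;-11 16 0 0 0 -4.9 0;-12 15 0 0 0 -4.9 0;0 0 0 0 0 0 0;0 0 17 0 0 0 0;0 0 15 0 0 0 0;0 0 12 0 0 0 0",
)

```text
time: 36.7
tool_pos: [0.6067, -0.1083, -0.0043]
ee_rot: [-3.141, 0.009, 2.464]
wrist_force: [0.2, 0.3, -1.4]
width: 0.0493
```

```bash
python3 - <<'E'
from h import *
tool(); x,y,z=robot.get_obs()["tool_pos"]*1000
plan((x,y,z,140,1,0),(x,y,50,140,2,.75),(475,-250,50,100,7,.75))
E
```

```text
t 36.7 tcp [ 606.7 -108.3   -4.3] rpy [-180.     0.5  141.2] F [ 0.2  0.3 -1.4] w 0.0493
10 rows: 0 0 -0 -0 0.5 1.2 0;0 0 -27 0 0 -0 0.75;0 0 -27 0 0 -0 0.75;1 -28 -0 0 0 5.7 0.75;-1 -28 -0 0 0 5.7 0.75;-4 -27 -0 0 0 5.7 0.75;-7 -27 -0 0 0 5.7 0.75;-9 -26 -0 0 0 5.7 0.75;-12 -25 -0 0 0 5.7 0.75;-14 -24 -0 0 0 5.7 0.75
```

Emit:
arm_command(
  commands="0 0 5 0 0.5 1 0;0 0 4 0 0 0 0;0 0 1 0 0 0 0.75;0 0 0 0 0 0 0.75;0 0 -27 0 0 0 0.75;0 0 -30 0 0 0 0.75;1 -33 0 0 0 6.7 0.75;-1 -32 0 0 0 6.7 0.75;-5 -32 0 0 0 6.7 0.75;-8 -31 0 0 0 6.7 0.75;-12 -30 0 0 0 6.7 0.75;-16 -26 0 0 0 6.7 0.75",
)

```text
time: 38.2
tool_pos: [0.4727, -0.2498, 0.0479]
ee_rot: [3.133, 0.006, 1.725]
wrist_force: [-0.2, -0.4, 0.2]
width: 0.0703
```

```bash
python3 - <<'E'
from h import *
s=snapshot("wrist"); tool()
for p in [(.607,-.108),(.475,-.250)]:
    try: print(np.round(pca(s,*p),3))
    except Exception as e: print(e)
plan((475,-250,46,100,1,.75),(475,-250,-15,100,3,.75))
E
```

```text
t 38.25 tcp [ 470.3 -252.5   47.9] rpy [179.7   0.5  98.5] F [-2.4 -1.5  0.2] w 0.0702
[ 5.94000e-01 -9.50000e-02 -1.27831e+02 -3.34230e+01  9.30000e+01]
[ 4.7500e-01 -2.5000e-01 -4.2995e+01 -4.8325e+01  7.3300e+02]
4 rows: 2 5 2 0.3 0.5 -1.5 0.75;0 0 20 0 0 -0 0.75;0 0 20 0 0 -0 0.75;0 0 20 0 0 -0 0.75
```

Emit:
arm_command(
  commands="2 4 0 0.3 0.5 -1.5 0.75;0 0 20 0 0 0 0.75;0 0 20 0 0 0 0.75;0 0 20 0 0 0 0.75;0 0 2 0 0 0 0;0 0 0 0 0 0 0;0 0 0 0 0 0 0;0 0 0 0 0 0 0;0 0 -15 0 0 0 0;0 0 -20 0 0 0 0;0 0 -10 0 0 0 0",
)

```text
time: 39.62
tool_pos: [0.4817, -0.2477, 0.0366]
ee_rot: [3.133, 0.002, 1.761]
wrist_force: [-0.1, -0.2, -1.5]
width: 0.0489
```

```bash
python3 - <<'E'
from h import *
tool(); y=np.degrees(robot.get_obs()["ee_rot"][2]); 
plan((602,-193,33,y+39.4,7,0),(602,-193,33,y+39.4,1,0),(602,-193,-14,y+39.4,4,0))
E
```

```text
t 39.625 tcp [ 481.7 -247.7   36.6] rpy [1.795e+02 1.000e-01 1.009e+02] F [-0.1 -0.2 -1.5] w 0.0489
12 rows: 4 18 1 0.5 0.1 -5.6 0;3 19 1 0 0 -5.6 0;1 19 1 0 0 -5.6 0;-1 19 1 0 0 -5.6 0;-3 19 1 0 0 -5.6 0;-5 18 1 0 0 -5.6 0;-7 18 1 0 0 -5.6 0;-0 0 0 0 0 0 0;0 0 12 0 0 -0 0;0 0 12 0 0 -0 0;0 0 12 0 0 -0 0;0 0 12 0 0 -0 0
```

Emit:
arm_command(
  commands="4 17 0 0.5 0 -5.6 0;3 18 0 0 0 -5.6 0;1 18 0 0 0 -5.6 0;-1 18 0 0 0 -5.6 0;-3 18 0 0 0 -5.6 0;-5 18 0 0 0 -5.6 0;-7 17 0 0 0 -5.6 0;0 0 0 0 0 0 0;0 0 17 0 0 0 0;0 0 15 0 0 0 0;0 0 12 0 0 0 0;0 0 0 0 0 0 0",
)

```text
time: 41.12
tool_pos: [0.5994, -0.1961, -0.0044]
ee_rot: [-3.139, 0.007, 2.461]
wrist_force: [0.2, 0.7, -1.6]
width: 0.0492
```

```bash
python3 - <<'E'
from h import *
tool(); x,y,z=robot.get_obs()["tool_pos"]*1000
plan((x,y,50,140,2,.75),(447,-349,50,140,6,.75))
E
```

```text
t 41.125 tcp [ 599.4 -196.1   -4.4] rpy [-179.9    0.4  141. ] F [ 0.2  0.7 -1.6] w 0.0492
8 rows: 0 0 -27 -0.1 0.4 0.5 0.75;0 0 -27 0 0 0.5 0.75;3 -36 -0 0 0 -0 0.75;3 -36 -0 0 0 -0 0.75;3 -36 -0 0 0 -0 0.75;3 -36 -0 0 0 -0 0.75;3 -36 -0 0 0 -0 0.75;3 -36 -0 0 0 -0 0.75
```

Emit:
arm_command(
  commands="0 0 5 0 0.4 0.6 0;0 0 4 0 0 0 0;0 0 1 0 0 0 0.75;0 0 0 0 0 0 0.75;0 0 -27 0 0 0 0.75;0 0 -30 0 0 0 0.75;3 -38 0 0 0 0 0.75;3 -40 0 0 0 0 0.75;3 -40 0 0 0 0 0.75;3 -38 0 0 0 0 0.75;3 -34 0 0 0 0 0.75;3 -26 0 0 0 0 0.75",
)

```text
time: 42.62
tool_pos: [0.4493, -0.3562, 0.0498]
ee_rot: [-3.141, 0.013, 2.454]
wrist_force: [0.5, 0.2, -0.0]
width: 0.0704
```

```bash
python3 - <<'E'
from h import *
s=snapshot("wrist"); tool()
for p in [(.60,-.196),(.447,-.349)]:
    try: print(np.round(pca(s,*p),3))
    except Exception as e: print(e)
plan((447,-349,46,140,1,.75),(447,-349,-15,140,3,.75))
E
```

```text
t 42.675 tcp [ 447.1 -358.6   49.9] rpy [-179.8    0.7  140.5] F [-1.4 -2.3  0.2] w 0.0703
[ 5.9300e-01 -1.9000e-01 -7.9127e+01 -8.5960e+00  4.6900e+02]
[ 4.4400e-01 -3.5100e-01  9.2143e+01  8.0795e+01  7.1100e+02]
4 rows: 6 7 4 -0.2 0.7 0.5 0.75;0 0 20 0 0 -0 0.75;0 0 20 0 0 -0 0.75;0 0 20 0 0 -0 0.75
```

Emit:
arm_command(
  commands="7 7 0 0 0.7 0.5 0.75;0 0 20 0 0 0 0.75;0 0 20 0 0 0 0.75;0 0 21 0 0 0 0.75;0 0 3 0 0 0 0;0 0 0 0 0 0 0;0 0 0 0 0 0 0;0 0 0 0 0 0 0;0 0 -15 0 0 0 0;0 0 -20 0 0 0 0;0 0 -10 0 0 0 0",
)

```text
time: 44.05
tool_pos: [0.452, -0.3441, 0.0365]
ee_rot: [-3.141, 0.006, 2.446]
wrist_force: [0.3, -0.1, -1.4]
width: 0.0494
```

```bash
python3 - <<'E'
from h import *
tool(); y=np.degrees(robot.get_obs()["ee_rot"][2]); 
plan((602,-279,33,y-91,10,0),(602,-279,33,y-91,2,0))
E
```

```text
t 44.05 tcp [ 452.  -344.1   36.5] rpy [-180.     0.3  140.1] F [ 0.3 -0.1 -1.4] w 0.0494
12 rows: -7 15 0 -0 0.3 9.1 0;-5 16 0 0 0 9.1 0;-2 16 0 0 0 9.1 0;0 16 0 0 0 9.1 0;3 16 0 0 0 9.1 0;5 15 0 0 0 9.1 0;8 14 0 0 0 9.1 0;10 13 0 0 0 9.1 0;12 11 0 0 0 9.1 0;13 9 0 0 0 9.1 0;-0 -0 -0 0 0 0 0;-0 -0 -0 0 0 0 0
```

Emit:
arm_command(
  commands="-7 15 0 0 0.3 9.1 0;-5 16 0 0 0 9.1 0;-2 16 0 0 0 9.1 0;0 16 0 0 0 9.1 0;3 16 0 0 0 9.1 0;5 15 0 0 0 9.1 0;8 14 0 0 0 9.1 0;10 13 0 0 0 9.1 0;12 11 0 0 0 9.1 0;13 9 0 0 0 9.1 0;0 0 0 0 0 0 0;0 0 15 0 0 0 0",
)

```text
time: 45.55
tool_pos: [0.6088, -0.2835, 0.0325]
ee_rot: [3.128, -0.002, 0.805]
wrist_force: [0.5, -0.9, -0.4]
width: 0.0494
```

```bash
python3 - <<'E'
from h import *
tool()
E
```

```text
t 45.55 tcp [ 608.8 -283.5   32.5] rpy [ 1.792e+02 -1.000e-01  4.610e+01] F [ 0.5 -0.9 -0.4] w 0.0494
```

Emit:
arm_command(
  commands="-3 -7 5 0.8 0 -3 0;0 0 14 0 0 0 0;0 0 14 0 0 0 0;0 0 10 0 0 0 0;0 0 3 0 0 0 0;0 0 0 0 0 0 0.75;0 0 0 0 0 0 0.75;0 0 0 0 0 0 0.75;0 0 -27 0 0 0 0.75;0 0 -40 0 0 0 0.75;0 0 -50 0 0 0 0.75;0 0 -40 0 0 0 0.75",
)

```text
time: 47.05
tool_pos: [0.5952, -0.2795, 0.1373]
ee_rot: [-3.122, 0.003, 0.86]
wrist_force: [0.3, 0.9, -0.5]
width: 0.0703
```

```bash
python3 - <<'E'
from h import *
tool()
plan((500,-150,230,0,8,.75),(500,-150,230,0,3,.75))
E
```

```text
t 47.05 tcp [ 595.2 -279.5  137.3] rpy [-178.9    0.2   49.3] F [ 0.3  0.9 -0.5] w 0.0703
11 rows: 5 -20 -12 -1.1 0.2 6.2 0.75;2 -20 -12 0 0 6.2 0.75;0 -20 -12 0 0 6.2 0.75;-2 -20 -12 0 0 6.2 0.75;-4 -20 -12 0 0 6.2 0.75;-6 -19 -12 0 0 6.2 0.75;-8 -18 -12 0 0 6.2 0.75;-10 -17 -12 0 0 6.2 0.75;0 0 -0 0 0 0 0.75;0 0 -0 0 0 0 0.75;0 0 -0 0 0 0 0.75
```

Emit:
arm_command(
  commands="5 -20 -12 -1.1 0.2 6.2 0.75;2 -20 -12 0 0 6.2 0.75;0 -20 -12 0 0 6.2 0.75;-2 -20 -12 0 0 6.2 0.75;-4 -20 -12 0 0 6.2 0.75;-6 -19 -12 0 0 6.2 0.75;-8 -18 -12 0 0 6.2 0.75;-10 -17 -12 0 0 6.2 0.75;0 0 0 0 0 0 0.75;0 0 0 0 0 0 0.75",
)

```text
time: 48.3
tool_pos: [0.5011, -0.1467, 0.2357]
ee_rot: [3.139, -0.004, -0.032]
wrist_force: [0.8, 0.2, -0.8]
width: 0.0706
```

```bash
cat > strip.py <<'E'
from h import *
s=snapshot("wrist"); tool(); np.save("ws.npy",s,allow_pickle=True)
for p in [(.600,-.021),(.605,-.108),(.600,-.196),(.602,-.28)]:
    # on the dark strip: cap is black too; use the white seal strip and the amber glass
    im=rect(s,p[0]-.04,p[0]+.04,p[1]-.04,p[1]+.04,.05); V=im.max(2).astype(int);C=V-im.min(2)
    m=((V>165)&(C<45)).astype(np.uint8); n,l,st,ce=cv2.connectedComponentsWithStats(m)
    for k in range(1,n):
        if st[k,4]<150: continue
        jj,ii=np.nonzero(l==k); P=np.stack([-jj,-ii],1)*.5; q=P.mean(0); v=np.linalg.svd(P-q,full_matrices=False)[2]; e=(P-q)@v.T
        a=np.degrees(np.arctan2(v[0,1],v[0,0])); a=(a+90)%180-90
        print(p,"seal centre",np.round([p[0]*1000+40+q[0],p[1]*1000+40+q[1]],1),"angle",round(a,1),"len/wid",np.ptp(e,0).round(1),st[k,4])
im=rect(s,.52,.68,-.34,.04,.0,.001); V=im.max(2)
# scanner front edge & strip edges
m=cv2.morphologyEx((V<75).astype(np.uint8),cv2.MORPH_OPEN,np.ones((5,5))); cs,_=cv2.findContours(m,0,2); c=max(cs,key=cv2.contourArea); (u,v),wh,a=cv2.minAreaRect(c); print("strip",.68-v*.001,.04-u*.001,wh,a)
cv2.imwrite("pics/strip.png",cv2.resize(np.vstack([rect(s,.54,.70,-.35,.05,.05,.0005)]),(800,320)))
E
python3 strip.py
```

```text
t 48.35 tcp [ 501.2 -146.7  235.8] rpy [179.9  -0.2  -1.9] F [ 0.2 -0.6 -0.1] w 0.0703
(0.6, -0.021) seal centre [615.4 -23.9] angle -3.5 len/wid [25.3 10.7] 1049
(0.6, -0.021) seal centre [590.9   6.7] angle -56.1 len/wid [11.9  7.6] 227
(0.6, -0.021) seal centre [572.   10.3] angle 18.8 len/wid [22.8 17.3] 786
(0.605, -0.108) seal centre [ 644.1 -106.7] angle 89.3 len/wid [31.   2.6] 259
(0.605, -0.108) seal centre [ 619.5 -110. ] angle -1.8 len/wid [25.1 10.6] 1029
(0.6, -0.196) seal centre [ 614.7 -199.3] angle -1.7 len/wid [25.1 10.7] 1042
(0.602, -0.28) seal centre [ 641.5 -293. ] angle 88.9 len/wid [29.   1.7] 153
(0.602, -0.28) seal centre [ 636.5 -313.1] angle -33.3 len/wid [16.1  9.2] 338
(0.602, -0.28) seal centre [ 608.6 -281.9] angle 0.8 len/wid [25.1 10.7] 1060
strip 0.6012220687866211 -0.15273059082031248 (336.7513732910156, 84.60757446289062) 1.080924153327942
```

View pics/strip.png

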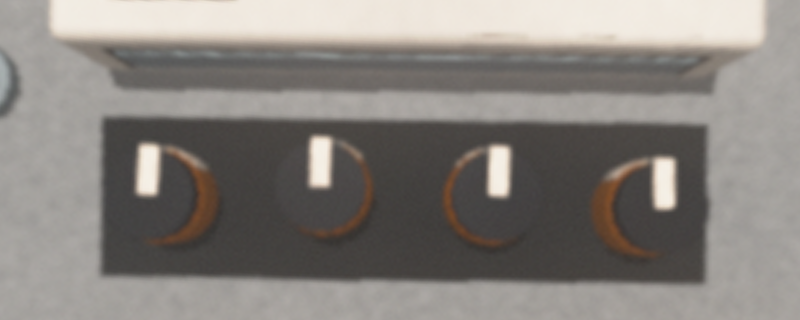

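All four jars stand on the strip with their seals within 3° of the window direction. Next is the button.

```bash
python3 - <<'E'
from h import *
w2=np.load("w2.npy",allow_pickle=True).item();w4=np.load("w4.npy",allow_pickle=True).item();ws=np.load("ws.npy",allow_pickle=True).item()
t=snapshot("top");sc=snapshot("scene"); w=snapshot("wrist")
a=loc(w,"start_top",.03,n=2); loc(t,"start_top",.03,False,2); loc(sc,"start_top",.03,False,2)
def d(s): 
    for r in models.tip_of("start_top",s): 
        p=np.array(r["centre"])*[512,384]; q=(fon if s is w else on)(s,p,.03)
        if np.hypot(q[0]-.665,q[1]-.095)<.04: return p
R=[(w2["origin"],fray(w2,(409,76))),(w4["origin"],fray(w4,(283,23))),(t["origin"],ray(t,d(t))),(sc["origin"],ray(sc,d(sc)))]
if d(w) is not None: R.append((w["origin"],fray(w,d(w))))
A=np.zeros((3,3));b=np.zeros(3)
for o,v in R:
    v=v/np.linalg.norm(v);M=np.eye(3)-np.outer(v,v);A+=M;b+=M@np.array(o)
p=np.linalg.solve(A,b);print("tri",p)
for o,v in R: print((np.array(o)+v*(p[2]-o[2])/v[2]).round(4))
tool(); plan((665,93,130,0,7,0),(665,93,130,0,2,0))
E
```

```text
start_top 0.62 [103.  65.] [0.6641 0.0795 0.03  ]
start_top 0.64 [308. 220.] [ 0.4602 -0.1918  0.03  ]
start_top 0.55 [219. 155.] [0.6584 0.0815 0.03  ]
start_top 0.48 [252. 256.] [0.6743 0.0929 0.03  ]
start_top 0.33 [191. 179.] [ 0.609  -0.2657  0.03  ]
tri [0.66618312 0.08458157 0.01789242]
[0.6658 0.08   0.0179]
[0.67   0.0876 0.0179]
[0.6617 0.0829 0.0179]
[0.6678 0.0862 0.0179]
[0.6665 0.0861 0.0179]
t 48.85 tcp [ 501.1 -146.4  236.6] rpy [179.9  -0.3  -1.9] F [ 0.1 -0.2  0.1] w 0.0706
9 rows: 22 -35 15 0.1 -0.3 -0.3 0;22 -35 15 0 0 -0.3 0;23 -35 15 0 0 -0.3 0;23 -35 15 0 0 -0.3 0;23 -35 15 0 0 -0.3 0;23 -34 15 0 0 -0.3 0;23 -34 15 0 0 -0.3 0;0 -0 0 0 0 -0 0;0 -0 0 0 0 -0 0
```

Emit:
arm_command(
  commands="22 -34 18 0 -0.3 -0.3 0;22 -34 18 0 0 -0.3 0;23 -34 18 0 0 -0.3 0;23 -34 18 0 0 -0.3 0;23 -33 18 0 0 -0.3 0;23 -32 18 0 0 -0.3 0;23 -28 18 0 0 0 0;0 0 0 0 0 0 0;0 0 0 0 0 0 0;0 0 0 0 0 0 0",
)

```text
time: 50.1
tool_pos: [0.6705, 0.0831, 0.1075]
ee_rot: [3.135, -0.003, -0.005]
wrist_force: [0.4, 0.3, -0.3]
width: -0.0
```

```bash
python3 - <<'E'
from h import *
s=snapshot("wrist"); tool(); np.save("wb.npy",s,allow_pickle=True)
for z in (.02,.03): loc(s,"start_top",z,n=2)
for r in models.spot_in("start",s)[:2]+models.spot_in("start_top",s)[:1]: print(r["conf"],(np.array(r["bbox"])*[512,384,512,384]).round())
E
```

```text
t 50.15 tcp [670.7  82.9 108. ] rpy [179.6  -0.2  -0.3] F [-0.6  0.2 -0.1] w 0.0002
start_top 0.79 [253. 186.] [0.668  0.0857 0.02  ]
start_top 0.75 [413. 231.] [ 0.6086 -0.112   0.02  ]
start_top 0.79 [253. 186.] [0.6708 0.0856 0.03  ]
start_top 0.75 [413. 231.] [ 0.6134 -0.1055  0.03  ]
0.97 [243. 171.  24.  27.]
0.85 [242. 172.  24.  27.]
```

Emit:
arm_command(
  commands="-1 -2.5 25 0 0 0 0;0 0 30 0 0 0 0;0 0 20 0 0 0 0;0 0 10 0 0 0 0;0 0 5 0 0 0 0;0 0 0 0 0 0 0",
)

```text
time: 51.1
tool_pos: [0.6722, 0.0838, 0.0195]
ee_rot: [3.135, -0.01, -0.007]
wrist_force: [-0.8, 0.1, -0.7]
width: 0.0002
```

```bash
python3 - <<'E'
from h import *
for n in ("scene","top"):
    s=snapshot(n); print(n); loc(s,"jar0_mid",.025,False,8,.25)
E
```

```text
scene
jar0_mid 0.83 [194. 175.] [ 0.5882 -0.2803  0.025 ]
jar0_mid 0.7 [195. 133.] [ 0.4351 -0.4815  0.025 ]
jar0_mid 0.25 [354. 270.] [0.5097 0.3016 0.025 ]
top
jar0_mid 0.74 [342. 264.] [ 0.3312 -0.293   0.025 ]
jar0_mid 0.72 [410. 233.] [ 0.426  -0.4992  0.025 ]
jar0_mid 0.69 [336. 177.] [ 0.5953 -0.2805  0.025 ]
jar0_mid 0.49 [373. 267.] [ 0.3236 -0.3858  0.025 ]
```

Emit:
arm_command(
  commands="-2 -1 6 0 0 0 0;0 0 5 0 0 0 0;0 0 5 0 0 0 0",
)

```text
time: 51.68
tool_pos: [0.6717, 0.0851, 0.0049]
ee_rot: [3.136, -0.014, -0.006]
wrist_force: [0.0, 0.3, 0.4]
width: 0.0007
```

```bash
cat > chk.py <<'E'
from h import *
for n in ("scene","top"):
    s=snapshot(n)
    for x,y in [(.6154,-.0239),(.6195,-.110),(.6147,-.1993),(.6086,-.2819)]:
        im=rect(s,x-.03,x+.03,y-.03,y+.03,.05,fish=False); V=im.max(2).astype(int);C=V-im.min(2); m=((V>140)&(C<45)); jj,ii=np.nonzero(m[30:90,30:90]); print(n,(x,y),m[30:90,30:90].sum(), "offset mm",((30-jj.mean())*.5).round(1),((30-ii.mean())*.5).round(1)) if len(jj) else print(n,x,y,"none")
E
python3 chk.py
```

```text
scene (0.6154, -0.0239) 658 offset mm -0.5 -0.1
scene (0.6195, -0.11) 922 offset mm 1.1 -1.4
scene (0.6147, -0.1993) 1230 offset mm -0.8 -0.9
scene (0.6086, -0.2819) 1557 offset mm 1.3 -2.5
top (0.6154, -0.0239) 712 offset mm -1.4 -1.2
top (0.6195, -0.11) 775 offset mm -0.7 -1.2
top (0.6147, -0.1993) 730 offset mm -1.5 -1.2
top (0.6086, -0.2819) 844 offset mm -2.2 -1.3
```

All the jars are still in place, so I'll press.

Emit:
arm_command(
  commands="0 0 4 0 -0.8 0 0;0 0 4 0 0 0 0;0 0 4 0 0 0 0",
)

```text
time: 52.15
tool_pos: [0.6715, 0.0849, -0.0085]
ee_rot: [3.136, 0.002, -0.007]
wrist_force: [-0.1, -0.3, 0.0]
width: 0.0005
```

Emit:
arm_command(
  commands="0 0 3 0 0 0 0;0 0 3 0 0 0 0;0 0 3 0 0 0 0",
)

```text
time: 52.52
tool_pos: [0.6714, 0.0849, -0.0174]
ee_rot: [3.136, 0.002, -0.007]
wrist_force: [-2.7, -0.6, 4.6]
width: 0.0003
```

Emit:
arm_command(
  commands="0 0 3 0 0 0 0;0 0 3 0 0 0 0",
)

```text
time: 52.78
tool_pos: [0.6716, 0.0849, -0.0197]
ee_rot: [3.136, 0.0, -0.007]
wrist_force: [-6.9, -1.6, 17.0]
width: 0.0001
```

```bash
python3 - <<'E'
from h import *
plan((671,85,60,0,3,0.65),(603,-24,60,0,6,.65))
E
```

```text
9 rows: -0 -0 -27 0.3 0 -0.1 0.65;-0 -0 -27 0 0 -0.1 0.65;-0 -0 -27 0 0 -0.1 0.65;-11 18 -0 0 0 0 0.65;-11 18 -0 0 0 0 0.65;-11 18 -0 0 0 0 0.65;-11 18 -0 0 0 0 0.65;-11 18 -0 0 0 0 0.65;-11 18 -0 0 0 0 0.65
```

Emit:
arm_command(
  commands="0 0 -20 0 0 0 0;0 0 -30 0 0 0 0;0 0 -30 0 0 0 0.65;-12 17 0 0 0 0 0.65;-12 19 0 0 0 0 0.65;-12 19 0 0 0 0 0.65;-11 19 0 0 0 0 0.65;-11 18 0 0 0 0 0.65;-10 15 0 0 0 0 0.65;0 0 0 0 0 0 0.65",
)

```text
time: 54.02
tool_pos: [0.5994, -0.0273, 0.06]
ee_rot: [3.136, -0.0, -0.007]
wrist_force: [-0.8, 0.7, -0.3]
width: 0.0611
```

```bash
python3 - <<'E'
from h import *
tool(); plan((603,-24,50,0,1,.65),(603,-24,-12,0,3,.65))
E
python3 chk.py | grep scene
```

```text
t 54.025 tcp [599.4 -27.3  60. ] rpy [179.7  -0.   -0.4] F [-0.8  0.7 -0.3] w 0.0611
4 rows: 4 -3 10 0.3 -0 -0.4 0.65;0 0 21 0 0 -0 0.65;0 0 21 0 0 -0 0.65;0 0 21 0 0 -0 0.65
scene (0.6154, -0.0239) 1129 offset mm -0.2 -1.0
scene (0.6195, -0.11) 1073 offset mm -0.3 -0.9
scene (0.6147, -0.1993) 1212 offset mm -0.8 -0.9
scene (0.6086, -0.2819) 1537 offset mm 1.3 -2.5
```

Emit:
arm_command(
  commands="4 -3 10 0.3 0 0 0.65;0 0 21 0 0 0 0.65;0 0 21 0 0 0 0.65;0 0 20 0 0 0 0.65;0 0 1 0 0 0 0;0 0 0 0 0 0 0;0 0 0 0 0 0 0;0 0 -12 0 0 0 0;0 0 -14 0 0 0 0;0 0 0 0 0 0 0",
)

```text
time: 55.38
tool_pos: [0.6092, -0.0182, 0.0132]
ee_rot: [-3.14, -0.006, 0.0]
wrist_force: [0.0, -0.1, -1.0]
width: 0.0494
```

```bash
python3 - <<'E'
from h import *
tool()
E
```

```text
t 55.375 tcp [609.2 -18.2  13.2] rpy [-179.9   -0.4    0. ] F [ 0.  -0.1 -1. ] w 0.0494
```

Emit:
arm_command(
  commands="-25 2 -3 0 -0.4 0 0;-32 3 0 0 0 0 0;-34 3 0 0 0 0 0;-32 3 0 0 0 0 0;-23 1 0 0 0 0 0;0 0 0 0 0 0 0;0 0 12 0 0 0 0;0 0 10 0 0 0 0;0 0 5 0 0 0 0",
)

```text
time: 56.5
tool_pos: [0.4627, -0.0309, -0.0104]
ee_rot: [-3.141, -0.006, 0.0]
wrist_force: [-0.3, -0.3, -1.4]
width: 0.0493
```

```bash
python3 - <<'E'
from h import *
tool(); plan((457,-30,60,0,2,.65),(607,-110,60,0,6,.65))
E
```

```text
t 56.5 tcp [462.7 -30.9 -10.4] rpy [-179.9   -0.4    0. ] F [-0.3 -0.3 -1.4] w 0.0493
8 rows: -3 -0 -35 -0.1 -0.4 0 0.65;-3 -0 -35 0 0 0 0.65;25 13 -0 0 0 -0 0.65;25 13 -0 0 0 -0 0.65;25 13 -0 0 0 -0 0.65;25 13 -0 0 0 -0 0.65;25 13 -0 0 0 -0 0.65;25 13 -0 0 0 -0 0.65
```

Emit:
arm_command(
  commands="0 0 3 0 0 0 0;0 0 2 0 0 0 0;0 0 0 0 0 0 0.65;0 0 0 0 0 0 0.65;0 0 -30 0 0 0 0.65;0 0 -42 0 0 0 0.65;22 12 0 0 0 0 0.65;28 16 0 0 0 0 0.65;30 16 0 0 0 0 0.65;28 16 0 0 0 0 0.65;22 12 0 0 0 0 0.65;10 6 0 0 0 0 0.65",
)

```text
time: 58.0
tool_pos: [0.6093, -0.1113, 0.0643]
ee_rot: [3.141, -0.015, 0.002]
wrist_force: [0.5, -0.1, -0.3]
width: 0.0613
```

```bash
python3 - <<'E'
from h import *
tool(); plan((607,-110,50,0,1,.65),(607,-110,-12,0,3,.65))
E
python3 chk.py | grep scene
```

```text
t 58.0 tcp [ 609.3 -111.3   64.3] rpy [ 1.799e+02 -9.000e-01  1.000e-01] F [ 0.5 -0.1 -0.3] w 0.0613
4 rows: -2 -1 14 0.1 -0.9 0.1 0.65;0 0 21 0 0 -0 0.65;0 0 21 0 0 -0 0.65;0 0 21 0 0 -0 0.65
scene 0.6154 -0.0239 none
scene (0.6195, -0.11) 1032 offset mm 0.0 -1.0
scene (0.6147, -0.1993) 872 offset mm 1.5 -0.7
scene (0.6086, -0.2819) 1523 offset mm 1.3 -2.6
```

Emit:
arm_command(
  commands="-6 -2 14 0 -0.9 0 0.65;0 0 21 0 0 0 0.65;0 0 21 0 0 0 0.65;0 0 20 0 0 0 0.65;0 0 1 0 0 0 0;0 0 0 0 0 0 0;0 0 0 0 0 0 0;0 0 -12 0 0 0 0;0 0 -16 0 0 0 0;0 0 0 0 0 0 0;-20 0 0 0 0 0 0;-30 0 0 0 0 0 0",
)

```text
time: 59.6
tool_pos: [0.5486, -0.1056, 0.0163]
ee_rot: [3.141, 0.002, 0.005]
wrist_force: [-0.7, 0.2, -1.0]
width: 0.0485
```

```bash
python3 - <<'E'
from h import *
tool()
E
```

```text
t 59.6 tcp [ 548.6 -105.6   16.3] rpy [1.8e+02 1.0e-01 3.0e-01] F [-0.7  0.2 -1. ] w 0.0485
```

Emit:
arm_command(
  commands="-31 3 0 0 0 0 0;-31 3 0 0 0 0 0;-22 2 0 0 0 0 0;0 0 0 0 0 0 0;0 0 12 0 0 0 0;0 0 10 0 0 0 0;0 0 6 0 0 0 0;0 0 2 0 0 0 0",
)

```text
time: 60.6
tool_pos: [0.4631, -0.114, -0.015]
ee_rot: [3.141, 0.0, 0.005]
wrist_force: [-0.0, -0.2, -1.9]
width: 0.0484
```

```bash
python3 - <<'E'
from h import *
tool()
E
```

```text
t 60.6 tcp [ 463.1 -114.   -15. ] rpy [179.9   0.    0.3] F [-0.  -0.2 -1.9] w 0.0484
```

Emit:
arm_command(
  commands="0 0 3 0 0 0 0;0 0 2 0 0 0 0;0 0 0 0 0 0 0.65;0 0 0 0 0 0 0.65;0 0 -30 0 0 0 0.65;0 0 -45 0 0 0 0.65;20 13 0 0 0 0 0.65;26 17 0 0 0 0 0.65;29 17 0 0 0 0 0.65;27 16 0 0 0 0 0.65;20 12 0 0 0 0 0.65;9 6 0 0 0 0 0.65",
)

```text
time: 62.1
tool_pos: [0.6013, -0.1969, 0.0612]
ee_rot: [3.139, -0.006, 0.007]
wrist_force: [-1.1, 0.0, 0.2]
width: 0.0609
```

```bash
python3 - <<'E'
from h import *
tool(); plan((603,-199,50,0,1,.65),(603,-199,-12,0,3,.65))
E
python3 chk.py | grep scene
```

```text
t 62.1 tcp [ 601.3 -196.9   61.2] rpy [179.8  -0.3   0.4] F [-1.1  0.   0.2] w 0.0609
4 rows: 2 2 11 0.2 -0.3 0.4 0.65;0 0 21 0 0 -0 0.65;0 0 21 0 0 -0 0.65;0 0 21 0 0 -0 0.65
scene 0.6154 -0.0239 none
scene 0.6195 -0.11 none
scene (0.6147, -0.1993) 1093 offset mm 0.4 -0.6
scene (0.6086, -0.2819) 1159 offset mm 3.8 -2.4
```

Emit:
arm_command(
  commands="-3 -1 11 0 -0.3 0 0.65;0 0 21 0 0 0 0.65;0 0 21 0 0 0 0.65;0 0 20 0 0 0 0.65;0 0 1 0 0 0 0;0 0 0 0 0 0 0;0 0 0 0 0 0 0;0 0 -12 0 0 0 0;0 0 -16 0 0 0 0;0 0 0 0 0 0 0;-20 0 0 0 0 0 0;-30 0 0 0 0 0 0",
)

```text
time: 63.7
tool_pos: [0.5451, -0.1934, 0.0176]
ee_rot: [3.138, -0.003, 0.01]
wrist_force: [0.3, 0.3, -1.1]
width: 0.0491
```

```bash
python3 - <<'E'
from h import *
tool()
E
```

```text
t 63.7 tcp [ 545.1 -193.4   17.6] rpy [179.8  -0.2   0.5] F [ 0.3  0.3 -1.1] w 0.0491
```

Emit:
arm_command(
  commands="-31 3 0 0 0 0 0;-30 3 0 0 0 0 0;-20 2 0 0 0 0 0;0 0 0 0 0 0 0;0 0 13 0 0 0 0;0 0 11 0 0 0 0;0 0 8 0 0 0 0;0 0 3 0 0 0 0;0 0 1 0 0 0 0.65;0 0 0 0 0 0 0.65;0 0 0 0 0 0 0.65",
)

```text
time: 65.08
tool_pos: [0.4643, -0.2029, -0.018]
ee_rot: [3.136, -0.005, 0.011]
wrist_force: [1.6, 0.8, -0.2]
width: 0.0611
```

```bash
python3 - <<'E'
from h import *
tool()
E
```

```text
t 65.075 tcp [ 464.3 -202.9  -18. ] rpy [179.7  -0.3   0.7] F [ 1.6  0.8 -0.2] w 0.0611
```

Emit:
arm_command(
  commands="0 0 -30 0 0 0 0.65;0 0 -45 0 0 0 0.65;19 12 0 0 0 0 0.65;25 15 0 0 0 0 0.65;28 16 0 0 0 0 0.65;26 15 0 0 0 0 0.65;19 11 0 0 0 0 0.65;9 5 0 0 0 0 0.65;0 0 0 0 0 0 0.65",
)

```text
time: 66.2
tool_pos: [0.5939, -0.276, 0.0574]
ee_rot: [3.138, -0.003, 0.012]
wrist_force: [0.3, 0.1, -0.3]
width: 0.0614
```

```bash
python3 - <<'E'
from h import *
tool(); plan((597,-282,50,0,1,.65),(597,-282,-12,0,3,.65))
s=snapshot("wrist");im=rect(s,.56,.66,-.34,-.23,.05);V=im.max(2).astype(int);C=V-im.min(2)
n,l,st,ce=cv2.connectedComponentsWithStats(((V>165)&(C<45)).astype(np.uint8))
for k in range(1,n):
    if st[k,4]>300: print("seal",660-ce[k][1]*.5,-230-ce[k][0]*.5,st[k])
E
python3 chk.py
```

```text
t 66.2 tcp [ 593.9 -276.    57.4] rpy [179.8  -0.2   0.7] F [ 0.3  0.1 -0.3] w 0.0614
4 rows: 3 6 7 0.2 -0.2 0.7 0.65;0 0 21 0 0 -0 0.65;0 0 21 0 0 -0 0.65;0 0 21 0 0 -0 0.65
seal 610.807206068268 -281.9702907711757 [ 94  77  20  43 791]
scene 0.6154 -0.0239 none
scene 0.6195 -0.11 none
scene 0.6147 -0.1993 none
scene (0.6086, -0.2819) 1199 offset mm 0.1 -1.2
top 0.6154 -0.0239 none
top 0.6195 -0.11 none
top 0.6147 -0.1993 none
top 0.6086 -0.2819 none
```

Emit:
arm_command(
  commands="2 6 7 0 0 0 0.65;0 0 21 0 0 0 0.65;0 0 21 0 0 0 0.65;0 0 20 0 0 0 0.65;0 0 1 0 0 0 0;0 0 0 0 0 0 0;0 0 0 0 0 0 0;0 0 -12 0 0 0 0;0 0 -16 0 0 0 0;0 0 0 0 0 0 0;-20 0 0 0 0 0 0;-30 0 0 0 0 0 0",
)

```text
time: 67.85
tool_pos: [0.5469, -0.2845, 0.0208]
ee_rot: [3.132, -0.012, 0.013]
wrist_force: [-0.5, -0.8, -0.5]
width: 0.0495
```

```bash
python3 - <<'E'
from h import *
tool()
E
```

```text
t 67.85 tcp [ 546.9 -284.5   20.8] rpy [179.4  -0.7   0.8] F [-0.5 -0.8 -0.5] w 0.0495
```

Emit:
arm_command(
  commands="-31 2 0 0.6 -0.7 0 0;-30 2 0 0 0 0 0;-21 2 0 0 0 0 0;0 0 0 0 0 0 0;0 0 13 0 0 0 0;0 0 11 0 0 0 0;0 0 8 0 0 0 0;0 0 3 0 0 0 0;0 0 1 0 0 0 0;0 0 0 0 0 0 0.65;0 0 0 0 0 0 0.65;0 0 0 0 0 0 0.65",
)

```text
time: 69.35
tool_pos: [0.4645, -0.2913, -0.0138]
ee_rot: [3.141, -0.001, 0.016]
wrist_force: [-0.1, -0.3, -0.3]
width: 0.0612
```

```bash
python3 - <<'E'
from h import *
tool(); plan((460,-290,250,0,5,.65),(400,-170,300,0,5,.65))
E
```

```text
t 69.35 tcp [ 464.5 -291.3  -13.8] rpy [180.   -0.    0.9] F [-0.1 -0.3 -0.3] w 0.0612
10 rows: -1 -0 -53 0 -0 0.2 0.65;-1 -0 -53 0 0 0.2 0.65;-1 -0 -53 0 0 0.2 0.65;-1 -0 -53 0 0 0.2 0.65;-1 -0 -53 0 0 0.2 0.65;-12 -24 -10 0 0 -0 0.65;-12 -24 -10 0 0 -0 0.65;-12 -24 -10 0 0 -0 0.65;-12 -24 -10 0 0 -0 0.65;-12 -24 -10 0 0 -0 0.65
```

Emit:
arm_command(
  commands="0 0 -30 0 0 0 0.65;0 0 -40 0 0 0 0.65;0 0 -50 0 0 0 0.65;0 0 -50 0 0 0 0.65;0 0 -50 0 0 0 0.65;-12 -24 -15 0 0 0 0.65;-12 -24 -15 0 0 0 0.65;-12 -24 -15 0 0 0 0.65;-12 -24 -15 0 0 0 0.65;-12 -20 -10 0 0 0 0.65;0 0 0 0 0 0 0.65;0 0 0 0 0 0 0.65",
)

```text
time: 70.85
tool_pos: [0.4016, -0.1735, 0.2818]
ee_rot: [-3.138, 0.002, 0.015]
wrist_force: [0.4, -0.7, -0.9]
width: 0.0612
```

```bash
python3 - <<'E'
from h import *
s=snapshot("wrist"); tool()
for p in [(.457,-.033),(.457,-.119),(.457,-.205),(.457,-.292)]:
    try: print(np.round(jar(s,*p)[:5],3),np.round(pca(s,*p),3))
    except Exception as e: print(e)
im=rect(s,.36,.56,-.46,.08,0,.001); hsv=cv2.cvtColor(im,cv2.COLOR_BGR2HSV)
m=cv2.morphologyEx(((hsv[...,1]>100)&(hsv[...,0]<25)&(hsv[...,2]>110)).astype(np.uint8),cv2.MORPH_OPEN,np.ones((5,5))); cs,_=cv2.findContours(m,0,2); c=max(cs,key=cv2.contourArea); (u,v),wh,a=cv2.minAreaRect(c); print("mat",.56-v*.001,.08-u*.001,wh,a)
t=snapshot("scene");loc(t,"clip_knob",.072,False,1);loc(t,"plate_tab",.048,False,1);loc(t,"jar0_mid",.025,False,9,.25)
for q in ("beaker","bottle","flask"): loc(t,q,0,False,1)
t=snapshot("top"); print("top"); loc(t,"jar0_mid",.025,False,9,.25)
E
```

```text
t 70.9 tcp [ 401.5 -173.6  281.8] rpy [-1.798e+02  1.000e-01  9.000e-01] F [-0.6  0.8  0.1] w 0.0611
[ 4.600e-01 -3.200e-02  9.384e+00  2.300e-02  1.034e+03] [ 4.600e-01 -3.200e-02 -2.987e+00  9.384e+00  9.190e+02]
[ 4.750e-01 -1.140e-01  2.399e+00  2.200e-02  1.012e+03] [ 4.750e-01 -1.140e-01 -2.004e+00  2.399e+00  9.240e+02]
[ 4.720e-01 -2.020e-01 -5.576e+00  2.200e-02  1.004e+03] [ 4.720e-01 -2.020e-01 -3.733e+00 -5.576e+00  8.910e+02]
[ 4.660e-01 -2.900e-01 -7.812e+00  2.200e-02  1.063e+03] [ 4.660e-01 -2.900e-01  3.860e-01 -7.812e+00  9.500e+02]
mat 0.45696965026855474 -0.19194430541992186 (109.10872650146484, 438.9156188964844) 87.96908569335938
clip_knob 0.47 [355. 271.] [0.5453 0.3191 0.072 ]
plate_tab 0.91 [360. 261.] [0.4908 0.3027 0.048 ]
jar0_mid 0.77 [223. 160.] [ 0.4619 -0.2789  0.025 ]
jar0_mid 0.7 [245. 141.] [ 0.3286 -0.314   0.025 ]
jar0_mid 0.69 [232. 134.] [ 0.3311 -0.3825  0.025 ]
jar0_mid 0.53 [197. 133.] [ 0.4249 -0.477   0.025 ]
beaker 0.78 [258. 301.] [0.744  0.1868 0.    ]
bottle 0.72 [161. 144.] [ 0.5541 -0.5365  0.    ]
flask 0.64 [405. 300.] [0.4717 0.4335 0.    ]
top
jar0_mid 0.68 [344. 261.] [ 0.3419 -0.2988  0.025 ]
jar0_mid 0.4 [371. 267.] [ 0.3238 -0.3782  0.025 ]
jar0_mid 0.26 [217. 152.] [0.6683 0.0899 0.025 ]
```

```bash
python3 - <<'E'
from h import *
tool(); print(robot.close_job())
E
```

```text
t 71.35 tcp [ 401.4 -173.3  282.3] rpy [-1.798e+02  1.000e-01  9.000e-01] F [-0.   0.3  0.7] w 0.061
the job is handed in; nothing more can be done
None
```

The full sequence is done and handed in at about 71 s. I lifted the clip and pushed the plate against the stop until about 7 N pushed back. I then lowered the clip onto it until about 12 N pushed back, and stood all four jars on the strip. With everything in place I pressed the start button, then put the jars back on the mat.

**What the checks showed**
- **Jars before the press:** the seals pointed at the window to within about 3°, and every jar was wholly on the strip. I checked them again just before pressing.
- **Button:** it gave 4.6 N, then 17 N with almost no further travel, so I took it as fully down. I never saw its travel directly.
- **Jars at the end:** all four are upright on the mat, about 9 mm or more inside its edges.
- **Plate and clip:** the network still places the knob and tab at their clamped and home positions, to within a few millimetres. A close-up view after clamping also showed this.
- **Beaker, bottle and flask:** they are where they were at the start, within the network's error. The bottle's reading differed most, by about 17 mm between views.

**Oddities**
- **Tool length:** the fingertips sit about 30 mm above where the reported tool tip says. The first two knob grasps closed just above the ball because of this, so I worked with that offset from then on.
- **Networks:** the jar detector missed some jars in the last scene and top views. For the jars I relied on the close wrist-camera measurement instead.
- **Knocked jar:** I saw no sign of any jar being knocked aside.

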